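# Put a stray corner bracket away at the interlocked bins

## Task

A steel corner bracket has been left on the bench. Press the key behind the bin that holds the same corner brackets fully down, so that its shutter opens and the key that was down pops up, and then set the loose bracket gently down inside that bin, the same way up as it stands now and below the rim, and leave the shutter open. Do not open the third bin on the way, and do not shift or tip the things standing around.

Things in the scene. Friction and masses are not known exactly. Their poses are not given: they have to be found in the camera images.
- rack: Fixed blue frame of the put-away station. Origin on the table under the middle bin's centre; x points from the bins (near the robot) to the keys behind them, z up. Three lanes side by side at y = -125, 0, 125 mm, in changing order. Uprights 40 x 16 mm, 250 tall, at x = 160, y = +/-212. See beam for its cross-beam.
- beam (a point): Middle of the lower near edge of the cross-beam: 40 x 40 mm, 440 long along the rack's y, at rack x = 140 to 180, z = 212 to 252 mm, over the rear of the keys. A gripper held upright over a key strikes it; leaning back towards the robot by 20 to 50 degrees it clears.
- tube_lane: Fixed lane; its bin holds short round steel tubes (36 mm across), up to 44 mm above the table. Origin on the table under the bin's centre, axes as the rack's. Yellow open-topped bin, outside 150 (x) x 120 (y) x 98 mm tall, walls 4. Shutter: see point. Grey console with the key behind the bin, x = 76 to 183 mm, up to 154 mm tall.
- tube_mouth (a point): Centre of the free part of the tube bin's mouth, 100 mm above the table. A sliding grille shutter of flat steel bars 31 mm apart (top at 104, front lip to 110 mm) covers the bin while its key is up; with the key fully down it is drawn 110 mm to +x and the bin is open from lane x = -71 to 41, y = -56 to 56 mm.
- tube_key_top (a point): Centre of the top face of the tube lane's key: black cap 60 mm (up the slope) x 50 mm (across) x 12 mm. Moves with the key. Its z axis is the outward normal, leaning 35 degrees from vertical back towards the robot (lane -x); press along its -z.
- tube_key (a joint): Key travel: 0 = up, 0.014 m = fully down, a hard stop. Exactly one of the three interlocked keys is down; pressing another raises it, with a snap a little past half travel. Pressing takes 5 to 8 N before the snap, less after it.
- bracket_lane: Fixed lane; its bin holds L-shaped steel corner brackets, the same as the loose one, up to 44 mm above the table. Origin on the table under the bin's centre, axes as the rack's. Yellow open-topped bin, outside 150 (x) x 120 (y) x 98 mm tall, walls 4. Shutter: see point. Grey console with the key behind the bin, x = 76 to 183 mm, up to 154 mm tall.
- bracket_mouth (a point): Centre of the free part of the bracket bin's mouth, 100 mm above the table. A sliding grille shutter of flat steel bars 31 mm apart (top at 104, front lip to 110 mm) covers the bin while its key is up; with the key fully down it is drawn 110 mm to +x and the bin is open from lane x = -71 to 41, y = -56 to 56 mm.
- bracket_key_top (a point): Centre of the top face of the bracket lane's key: black cap 60 mm (up the slope) x 50 mm (across) x 12 mm. Moves with the key. Its z axis is the outward normal, leaning 35 degrees from vertical back towards the robot (lane -x); press along its -z.
- bracket_key (a joint): Key travel: 0 = up, 0.014 m = fully down, a hard stop. Exactly one of the three interlocked keys is down; pressing another raises it, with a snap a little past half travel. Pressing takes 5 to 8 N before the snap, less after it.
- block_lane: Fixed lane; its bin holds square steel blocks (40 mm), up to 44 mm above the table. Origin on the table under the bin's centre, axes as the rack's. Yellow open-topped bin, outside 150 (x) x 120 (y) x 98 mm tall, walls 4. Shutter: see point. Grey console with the key behind the bin, x = 76 to 183 mm, up to 154 mm tall.
- block_mouth (a point): Centre of the free part of the block bin's mouth, 100 mm above the table. A sliding grille shutter of flat steel bars 31 mm apart (top at 104, front lip to 110 mm) covers the bin while its key is up; with the key fully down it is drawn 110 mm to +x and the bin is open from lane x = -71 to 41, y = -56 to 56 mm.
- block_key_top (a point): Centre of the top face of the block lane's key: black cap 60 mm (up the slope) x 50 mm (across) x 12 mm. Moves with the key. Its z axis is the outward normal, leaning 35 degrees from vertical back towards the robot (lane -x); press along its -z.
- block_key (a joint): Key travel: 0 = up, 0.014 m = fully down, a hard stop. Exactly one of the three interlocked keys is down; pressing another raises it, with a snap a little past half travel. Pressing takes 5 to 8 N before the snap, less after it.
- bracket: Loose L-shaped steel corner bracket standing on edge: 80 x 80 mm, 40 tall, legs 10 thick, about 0.35 kg. Origin at the underside, centre of the 80 mm square; z up. One leg fills y = -40 to -30 mm, the other x = -40 to -30 mm. The jar stands close outside the first (-y), leaving no room for a finger there.
- carton: Bystander: closed cardboard carton 100 x 80 x 70 mm, loose; origin at the underside's centre.
- jar: Bystander: closed round screw jar, 56 mm across, 85 mm tall, loose; origin at the underside's centre.
- tape_roll: Bystander: roll of brown tape lying flat, 90 mm across, 50 mm tall, loose; origin at the underside's centre.
- spray_can: Bystander: can, 60 mm across, 170 mm tall, standing, loose; origin at the underside's centre.
Things that resemble listed ones, but are neither listed nor needed, are in the scene too. Leave any pink look-alike of the bracket alone.

How it is judged:
By the outcome, as a careful person would: the job done as asked, in the order asked, and still so for the second after the job is handed in, with the robot touching nothing.
It also fails if it takes over 50 s, if anything falls off the work surface, if the arm or the gripper's body presses on something with over 40 N, if the wrist force passes 120 N, or if a joint passes its speed limit or range.

## Robot

A 7-joint arm with a two-finger parallel gripper is mounted at the origin on the work surface. World frame = base frame: x ahead of the robot, y to its left, z up, the work surface at z = 0. Lengths are in mm, angles in rad, forces in N, time in s.
With the tool pointing down it reaches from about 400 to 875 mm from the base axis. Payload 4.4 kg.
Tool frame: the origin (TCP) lies at the very end of the fingers, on their centre line; the grasp point (between the pads) lies 19 mm behind it (grip_depth is the distance from the TCP to the grasp point, in mm); z points along the fingers, y is the direction in which the jaws open and shut (so a half turn about z gives the same grasp; the last joint's range is limited). The gripper opens to 85 mm and grips with 20 to 120 N. Pads are 22 mm wide; open, the fingers measure 114 mm over their backs; the gripper's body (76 mm by 85 mm) begins 54 mm behind the grasp point. The pads swing forward as they close: fully open they stand 13 mm farther back than shut.
Start: joints at [-1.209, 0.628, 0.038, 1.517, -0.027, 0.996, -0.02], TCP at [269.644, 591.447, 231.313] pointing down, gripper open.
Joint ranges: [-3.06, 3.06], [-0.37, 2.12], [-1.25, 1.32], [0.18, 2.47], [-1.1, 4.24], [0.23, 1.98], [-2.94, 2.94]. Speed limits (rad/s): [2.57, 2.57, 3.14, 3.14, 3.14, 3.14, 3.14].

## Interface

Orientations are given as [roll, pitch, yaw] about the fixed x, y, z axes, in that order (R = Rz(yaw) Ry(pitch) Rx(roll)).
In Python, from cell import read_state, get_image, finish_job, recognise, outline_of, grip_depth gives the robot as it stands. The module is installed in compiled form; this text tells all that it offers.
- The arm moves only by the tool send_rows, never from a script. Its argument "rows" is a list of rows, each a list of 5 numbers: the gripper command: -1 is shut, 1 is fully open, values between are in proportion, then the shift along the tool's x, y, z in m, then the turn about the tool's z in rad. In form: [[claw, tx, ty, tz, roll], ...]. A call has 1 to 12 rows; each row shifts and turns the pose as measured when the row begins, along the tool's axes as they then stand; what a row does not reach is not made up. A row lasts 1/12 s, in which the tool goes at most 41.7 mm and 7.16 degrees, less where a joint would pass 70% of its speed; a pose out of reach is approached as far as the arm can. A call with a gripper value outside its range is refused whole. The fingers move at their own pace and stop on an object; the grip force is fixed at half the most. Time passes only in rows, so rows that do not move let the fingers close. It gives the time, the measured TCP pose, the force and the opening at its end, in the units of the state.
- read_state(): the state, without advancing time (a new reading comes with each control period).
- get_image(name): name is "scene" or "top" or "wrist"; returns a dict with "image" (420x560x3 uint8, blue, green, red), "z_map" (420x560 float32, mm along the optical axis (not along the pixel's ray), 0 where there is no reading), "K" (3x3 intrinsics, pixels), "R" (3x3) and "t" (3): a world point X has camera coordinates R X + t; the wrist camera has in their place "tool_from_camera" (4x4, takes a point from camera to tool coordinates, whose origin is the TCP and whose axes are the flange's). Camera axes: x right, y down, z forward; pixel columns grow to the right and rows downward; lengths in mm; the calibration is good to about 2 mm. A picture is of the moment at which its call begins: read the wrist's pose just before it.
- finish_job(): hands the job in, once; it reports no verdict.
Trained networks look in a picture, given as the dict that the camera call returned (one of the last four; its "shot" number tells which), for a name from the list of things; names that differ only in an ending like _2 or _b are one class to them, and where a whole thing is asked for, a point or a joint stands for the part that bears it (a point fixed in the world has none). Each returns a list of dicts, best first, with "score" (0 to 1); they miss things now and then, are a little off and sometimes report something else, mostly with a low value. They report only what shows in the picture. A call takes as long as a camera call. They do not tell look-alikes from the thing itself.
- recognise(picture, query): "box" ([left, top, right, bottom] in pixels, round what is visible of it).
- outline_of(picture, query): "mask" (420x560 bool, what is visible of it) and "box" ([left, top, right, bottom] in pixels, round what is visible of it).
The state is a dict: "clock": time; "qpos": joint angles; "qd": joint speeds; "tau": joint torques, N m; "eef_pos": TCP position; "tool_rot": TCP orientation; "force": force on the tool from outside, world axes, zero at the start; "torque": the same for the moment, N m; "width": finger opening in mm.
Only numpy, scipy, OpenCV 4.12 (cv2) and the standard library are available. Lean on these libraries where they do the work, as an engineer would, in place of code of your own. Each camera call takes 0.05 s, during which the arm holds its last target.

## Working session

There is one attempt and no reset: what is moved stays moved. The work goes in short steps, Python scripts to look and compute and a tool call to move; the robot and the scene stay as the last step left them, time stands still between calls to the robot, and variables do not carry over. Pictures are saved under pics/ and viewed, and the job is handed in when it is done.

Besides the shell and the picture viewer there is one more tool, called after "Request:" as name(argument=value, ...) on one line, values as JSON. send_rows: Moves the arm, as the interface text tells. Its arguments: {"type":"object","properties":{"rows":{"type":"array"}},"required":["rows"]}

```bash
mkdir -p pics; python3 - <<'E'
from cell import *
import cv2,pickle
print(read_state())
d={}
for n in ("scene","top","wrist"):
    p=get_image(n); d[n]=p; cv2.imwrite(f"pics/{n}0.png",p["image"])
    print(n,p["K"].tolist(),{k:p[k].tolist() for k in("R","t","tool_from_camera") if k in p})
pickle.dump(d,open("d0.pkl","wb"))
E
```

```text
{'clock': 0.0, 'qpos': array([-1.20880597,  0.62936243,  0.03844   ,  1.51839133, -0.02703014,
        0.99633651, -0.0199812 ]), 'qd': array([ 0.00102309,  0.00023566, -0.00111914, -0.00022379,  0.00077141,
        0.00086695, -0.00094034]), 'tau': array([ 6.62151469e-04, -5.63403511e+01,  1.22611687e+00, -1.93447584e+01,
        1.09527804e-02,  1.01437731e-02,  1.19898621e-05]), 'eef_pos': array([269.35416848, 590.84599316, 230.37105076]), 'tool_rot': array([-3.13961268e+00,  1.34618619e-06,  2.71380574e+00]), 'force': array([-0.09156216, -0.70149001, -0.05784133]), 'torque': array([-0.04486061,  0.00714038, -0.04919446]), 'width': 85.2781308740906}
scene [[404.8445168326392, 0.0, 281.2485751375249], [0.0, 404.8445168326392, 202.9763219389905], [0.0, 0.0, 1.0]] {'R': [[0.6936155886557627, 0.7202894371360734, 0.008974515246977082], [0.4898289224334225, -0.4624813897658622, -0.7390389643773518], [-0.5281714133890927, 0.5170049234489313, -0.6736029002373228]], 't': [-373.27694109218544, -146.87001652335158, 1635.1499217530943]}
top [[417.5408135140326, 0.0, 279.1602930010328], [0.0, 417.5408135140326, 212.09559097413552], [0.0, 0.0, 1.0]] {'R': [[-0.01500106998101828, -0.9998818022082067, 0.003368903722787673], [-0.9933347020582508, 0.014517572737437905, -0.1143477580394961], [0.11428533408215823, -0.005061787696261257, -0.9934350712145446]], 't': [14.762496085725612, 551.9266428477322, 1139.3071810351637]}
wrist [[313.06236094716564, 0.0, 282.18630027545953], [0.0, 313.06236094716564, 215.48006955296512], [0.0, 0.0, 1.0]] {'tool_from_camera': [[3.857767511199708e-05, -0.952040540810096, -0.30597190584395345, 79.36262509329781], [0.9999999895988317, -5.794987463929089e-06, 0.00014411368124841244, -0.39545734821810896], [-0.00013897517039249238, -0.3059719082210592, 0.9520405306842056, -142.8524480984145], [0.0, 0.0, 0.0, 1.0]]}
```

View pics/scene0.png

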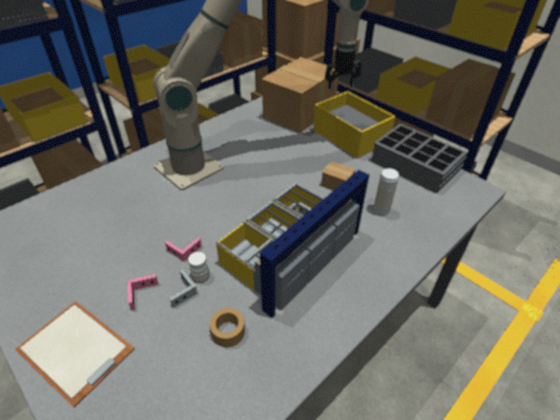

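View pics/top0.png

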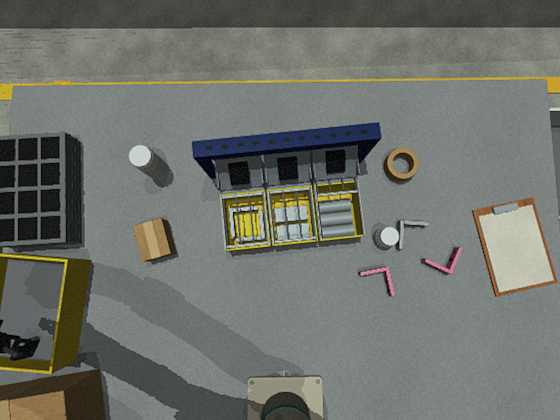

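View pics/wrist0.png

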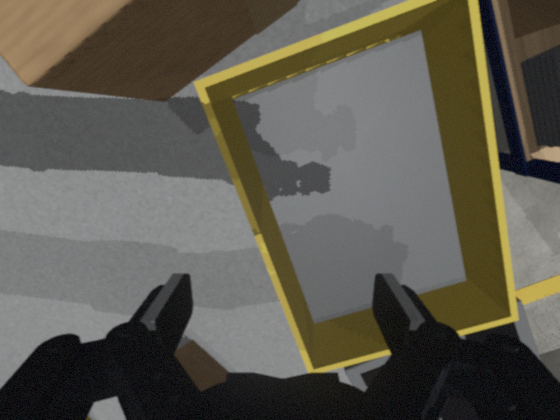

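Grey bracket at about (405,232) in top, with the jar at (388,237). The pink look-alikes are at (380,278) and (444,262). The tube bin on the right (338,215) is open. Next I crop in closer and measure.

```bash
cat > h.py <<'E'
import numpy as np,cv2
def back(p,u,v,z=None):
    z=p["z_map"][v,u] if z is None else z
    c=np.linalg.inv(p["K"])@np.array([u,v,1.0])*z
    return p["R"].T@(c-p["t"])
def cloud(p):
    H,W=p["z_map"].shape
    u,v=np.meshgrid(np.arange(W),np.arange(H))
    c=np.stack([u,v,np.ones_like(u)],-1)@np.linalg.inv(p["K"]).T*p["z_map"][...,None]
    return (c-p["t"])@p["R"]
def proj(p,X):
    c=p["R"]@np.asarray(X,float)+p["t"]; q=p["K"]@c; return q[:2]/q[2]
def onplane(p,u,v,h):
    d=p["R"].T@np.linalg.inv(p["K"])@np.array([u,v,1.0]); o=-p["R"].T@p["t"]
    return o+d*(h-o[2])/d[2]
E
python3 - <<'E'
import pickle,cv2,numpy as np
from h import *
from cell import *
t=get_image("top")
im=t["image"]
a=cv2.resize(im[115:260,185:385],None,fx=4,fy=4,interpolation=cv2.INTER_CUBIC)
cv2.imwrite("pics/rack.png",a)
b=cv2.resize(im[200:310,350:480],None,fx=5,fy=5,interpolation=cv2.INTER_CUBIC)
cv2.imwrite("pics/br.png",b)
C=cloud(t)
for q in ("bracket","jar","bracket_lane","tube_lane","block_lane","bracket_key_top","block_key_top","tube_key_top","carton","tape_roll","spray_can","rack"):
    for r in outline_of(t,q)[:4]:
        m=r["mask"]&(t["z_map"]>0); P=C[m]
        print(q,round(r["score"],2),np.round(r["box"]),np.median(P,0).round(),P.min(0).round(),P.max(0).round())
pickle.dump(t,open("t.pkl","wb"))
E
```

```text
bracket 0.85 [361. 265. 396. 296.] [ 373. -287.   38.] [ 318. -304.    2.] [ 395. -213.   45.]
bracket 0.76 [395. 219. 426. 249.] [ 508. -335.   38.] [ 442. -421.   -6.] [ 528. -303.   88.]
bracket 0.65 [422. 247. 461. 275.] [ 405. -466.   38.] [ 376. -495.    2.] [ 447. -392.   45.]
jar 0.64 [372. 229. 397. 245.] [ 475. -276.   83.] [ 450. -307.    8.] [ 501. -258.   91.]
bracket_lane 0.93 [215. 154. 269. 252.] [579. 105.  99.] [445.  32.  -4.] [691. 189. 213.]
bracket_lane 0.61 [267. 151. 319. 248.] [592. -24.  99.] [455. -96.  -7.] [695.  43. 175.]
tube_lane 0.58 [307. 144. 366. 240.] [ 597. -150.   90.] [ 468. -217.   -5.] [706. -78. 162.]
block_lane 0.83 [267. 151. 322. 245.] [591. -24.  99.] [456. -92.  -3.] [695.  44. 214.]
bracket_key_top 0.78 [229. 164. 251. 186.] [638. 107. 155.] [611.  82. 111.] [666. 134. 173.]
block_key_top 0.76 [279. 160. 297. 180.] [648. -17. 155.] [623. -43. 134.] [673.   8. 175.]
tube_key_top 0.73 [326. 150. 345. 179.] [ 668. -138.  144.] [ 641. -166.  110.] [ 696. -114.  162.]
carton 0.83 [134. 222. 175. 259.] [477. 343.  69.] [424. 300.   0.] [533. 400.  76.]
carton 0.37 [266. 150. 318. 245.] [591. -23.  99.] [456. -91.  -7.] [701.  46. 221.]
tape_roll 0.73 [385. 149. 421. 180.] [ 681. -340.   48.] [ 639. -386.   -4.] [ 726. -297.   57.]
spray_can 0.63 [129. 144. 169. 179.] [674. 341. 157.] [653. 323.   6.] [709. 382. 176.]
rack 0.63 [193. 123. 380. 178.] [691. -11. 251.] [ 655. -274.   -6.] [790. 213. 258.]
```

View pics/rack.png

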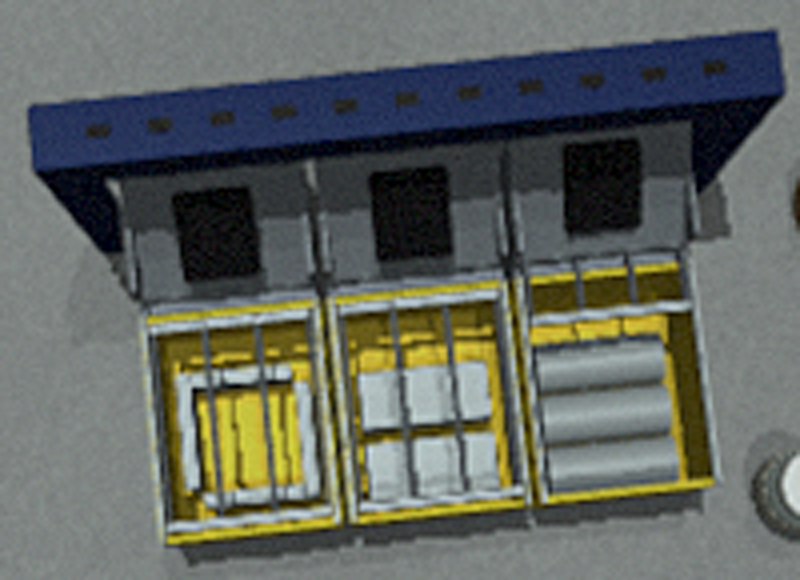

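View pics/br.png

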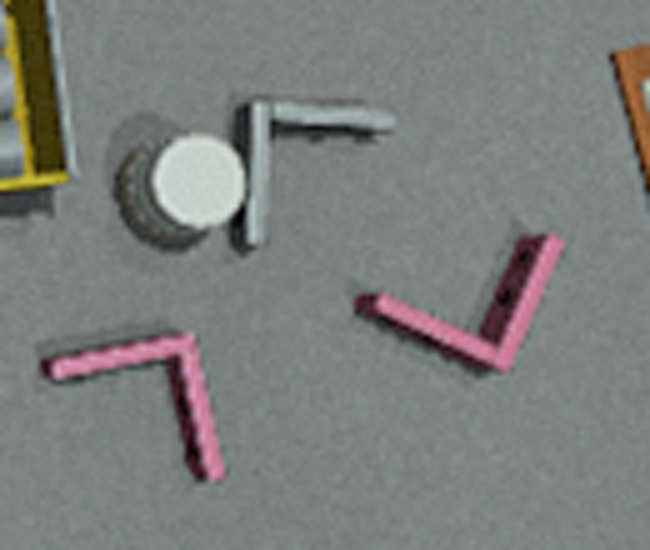

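```bash
python3 - <<'E'
import pickle,cv2,numpy as np
from scipy.optimize import minimize
from h import *
t=pickle.load(open("t.pkl","rb")); C=cloud(t); im=t["image"]; Z=t["z_map"]>0
# beam top
m=Z&(abs(C[...,2]-252)<9)&(C[...,0]>600)&(C[...,0]<800)&(abs(C[...,1])<300)
P=C[m]; r=cv2.minAreaRect(P[:,:2].astype(np.float32)); print("beam",len(P),P[:,2].mean(),r)
c=P[:,:2].mean(0); w,v=np.linalg.eigh(np.cov((P[:,:2]-c).T)); ax=v[:,1]; ax=ax*np.sign(ax[1]); yaw=np.arctan2(-ax[0],ax[1]); print("c",c,"yaw deg",np.degrees(yaw))
ex=np.array([np.cos(yaw),np.sin(yaw)]); ey=np.array([-ex[1],ex[0]])
o=c-160*ex; print("rack origin from beam",o)
# bins
m=Z&(abs(C[...,2]-98)<10)&(C[...,0]>430)&(C[...,0]<680)&(abs(C[...,1])<260)
Q=(C[m][:,:2]-o)@np.stack([ex,ey],1); print("bins rack ext",np.percentile(Q,[1,99],axis=0).round(1))
# keys (black)
g=im.max(2)<45
n,l,s,ce=cv2.connectedComponentsWithStats((g&Z).astype(np.uint8))
for i in range(1,n):
    if s[i,4]>80 and 200<ce[i][0]<370 and 140<ce[i][1]<200:
        p=C[l==i]; q=np.c_[(p[:,:2]-o)@np.stack([ex,ey],1),p[:,2]]
        A=np.c_[q[:,:2],np.ones(len(q))]; k=np.linalg.lstsq(A,q[:,2],rcond=None)[0]
        print("key",s[i],np.median(p,0).round(1),np.median(q,0).round(1),np.ptp(q,0).round(),"slope",np.degrees(np.arctan(k[0])))
# bracket
hsv=cv2.cvtColor(im,cv2.COLOR_BGR2HSV)
m=Z&(C[...,2]>28)&(C[...,2]<50)&(C[...,0]>420)&(C[...,0]<560)&(C[...,1]<-298)&(C[...,1]>-440)
P=C[m][:,:2]; print("bracket pts",len(P),C[m][:,2].mean())
def cost(a):
    R=np.array([[np.cos(a[2]),-np.sin(a[2])],[np.sin(a[2]),np.cos(a[2])]]); q=(P-a[:2])@R
    def d(x0,x1,y0,y1): return np.hypot(np.maximum(np.maximum(x0-q[:,0],q[:,0]-x1),0),np.maximum(np.maximum(y0-q[:,1],q[:,1]-y1),0))
    e=np.minimum(d(-38,38,-36,-34),d(-36,-34,-38,38)); return np.minimum(e,15).mean() 
b=min((minimize(cost,[485,-345,np.pi+s],method="Nelder-Mead",options=dict(xatol=.05,fatol=1e-4,maxiter=2000)) for s in(-.2,0,.2)),key=lambda r:r.fun)
print(b.x,np.degrees(b.x[2]),b.fun)
m=Z&(C[...,2]>76)&(C[...,0]>420)&(C[...,0]<530)&(C[...,1]<-235)&(C[...,1]>-340)
print("jar",C[m].mean(0),np.ptp(C[m],0))
E
```

```text
beam 3297 251.46308580366315 ((695.4061279296875, -12.176712036132812), (42.596988677978516, 439.8298034667969), 5.0153422355651855)
c [694.01757073 -11.67712073] yaw deg 5.1694146067439375
rack origin from beam [534.66834868 -26.09327249]
bins rack ext [[ -73.5 -183.1]
 [ 120.2  182.7]]
key [ 194  139  186   40 1159] [676.8 -11.1 226.6] [141.6   2.3 226.6] [ 38. 434. 244.] slope -80.56364351210941
key [325 149  21  25 452] [ 669.4 -137.9  145.1] [ 124.5 -123.6  145.1] [56. 51. 49.] slope 31.682546715502802
key [277 156  21  25 450] [650.2 -15.7 155.5] [1.166e+02 1.000e-01 1.555e+02] [58. 52. 63.] slope 28.015842407668657
key [228 161  23  25 461] [639.  107.6 155.1] [115.9 123.6 155.1] [59. 53. 57.] slope 29.191285208134246
bracket pts 238 38.70097700825901
[ 480.28817374 -364.9467001     3.0656954 ] 175.65140762433683 1.8824040462335463
jar [ 477.28659393 -285.2910241    84.73146676] [48.24198857 47.5015805  14.07414949]
```

Candidates for the bracket in top: pink (380,278), pink (444,262) and grey (405,232). I choose the grey one because it is steel and stands next to the jar. The bracket lane is the left one, at rack y = +125, with its key at (239,173). Rack origin is about (535,-26) with yaw 5.1°, and the measured key heights fit the description.

The rows cannot tilt the tool. I will therefore press with one finger of the open gripper reaching under the beam, which keeps the body clear of it.

Request:
send_rows(rows=[[1,-0.0324,-0.021,0,0],[1,-0.0324,-0.021,0,0],[1,-0.0324,-0.021,0,0],[1,-0.0324,-0.021,0,0],[1,-0.0324,-0.021,0,0],[1,-0.0324,-0.021,0,0],[1,-0.0324,-0.021,0,0],[1,-0.0324,-0.021,0,0],[1,-0.0324,-0.021,0,0],[1,-0.0324,-0.021,0,0],[1,-0.0324,-0.021,0,0],[1,-0.0324,-0.021,0,0]])

```text
clock: 1.8
eef_pos: [524.2, 199.2, 228.4]
tool_rot: [3.131, -0.006, 2.737]
force: [-0.0, 1.0, -0.2]
width: 85.4
```

Request:
send_rows(rows=[[1,0,0,0,0.117],[1,0,0,0,0.117],[1,0,0,0,0.117],[1,0,0,0,0.117],[1,0,0,0,0.117],[1,0,0,0,0.117],[1,0,0,0,0.117],[1,0,0,0,0.117],[1,0,0,0,0.117],[1,0,0,0,0]])

```text
clock: 2.63
eef_pos: [533.8, 181.1, 230.1]
tool_rot: [3.135, -0.006, 1.616]
force: [0.7, -0.1, 0.2]
width: 85.6
```

Request:
send_rows(rows=[[1,-0.02,0.005,0,-0.044],[1,-0.02,0.008,0,0],[1,-0.02,0.008,0,0],[1,-0.015,0.008,0,0],[1,-0.005,0.005,0,0],[1,0,0,0,0],[1,0,0,0,0]])

```text
clock: 3.22
eef_pos: [575.5, 105.0, 229.9]
tool_rot: [3.134, -0.007, 1.689]
force: [-0.8, 1.2, 0.6]
width: 85.4
```

```bash
python3 - <<'E'
from cell import *
from h import *
from scipy.spatial.transform import Rotation as Ro
import cv2
s=read_state();print(s["eef_pos"],s["tool_rot"],s["force"])
w=get_image("wrist"); cv2.imwrite("pics/w1.png",w["image"])
Rt=Ro.from_euler("xyz",s["tool_rot"]).as_matrix(); T=w["tool_from_camera"]
w["R"]=(Rt@T[:3,:3]).T; w["t"]=-w["R"]@(Rt@T[:3,3]+s["eef_pos"])
C=cloud(w); y=np.radians(5.1); ex=np.array([np.cos(y),np.sin(y)]); ey=np.array([-ex[1],ex[0]]); o=np.array([534.7,-26.1])
for r in outline_of(w,"bracket_key_top")[:3]:
    m=r["mask"]&(w["z_map"]>0)
    p=C[m]; q=np.c_[(p[:,:2]-o)@np.stack([ex,ey],1),p[:,2]]
    print(r["score"],r["box"],np.median(p,0),np.median(q,0),np.percentile(q,[3,97],axis=0))
E
```

```text
[575.53261046 105.04182748 229.90603285] [ 3.1340743  -0.00738835  1.68886413] [-0.78629879  1.15608884  0.60680981]
0.76 [328.9, 189.9, 412.9, 270.6] [640.03421687 112.99489133 156.99774056] [117.19089342 129.23309765 156.99774056] [[ 92.0443704  104.42398709 139.10923086]
 [138.82305212 151.16994692 170.63589787]]
```

```bash
ls pics
```

```text
br.png
rack.png
scene0.png
top0.png
w1.png
wrist0.png
```

View pics/w1.png

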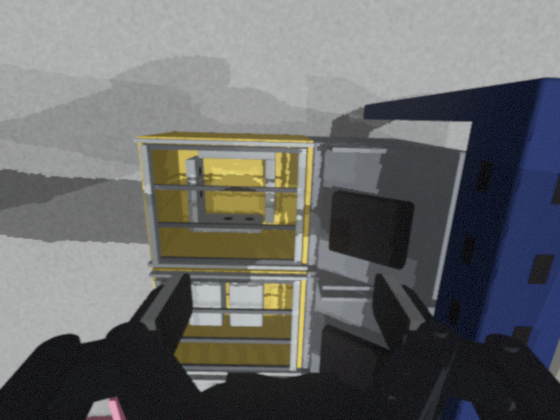

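The bracket key in w1 is at (370,230), measured at (640,110,156). I lower the +x finger towards it.

Request:
send_rows(rows=[[1,0,0.004,0.02,0],[1,0,0.003,0.02,0],[1,0,0,0.02,0],[1,0,0,0.012,0],[1,0,0,0.0,0],[1,0,0,0,0]])

```text
clock: 3.82
eef_pos: [580.9, 116.7, 156.7]
tool_rot: [3.133, -0.013, 1.704]
force: [0.1, 0.5, 0.8]
width: 85.5
```

```bash
python3 - <<'E'
from cell import *
import cv2
p=get_image("wrist"); cv2.imwrite("pics/w2.png",p["image"])
p=get_image("scene"); cv2.imwrite("pics/s2.png",cv2.resize(p["image"][150:300,200:400],None,fx=4,fy=4,interpolation=2))
E
```

```text
(no output)
```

View pics/w2.png

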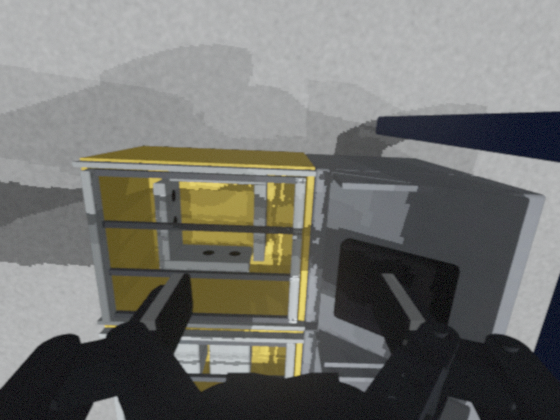

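View pics/s2.png

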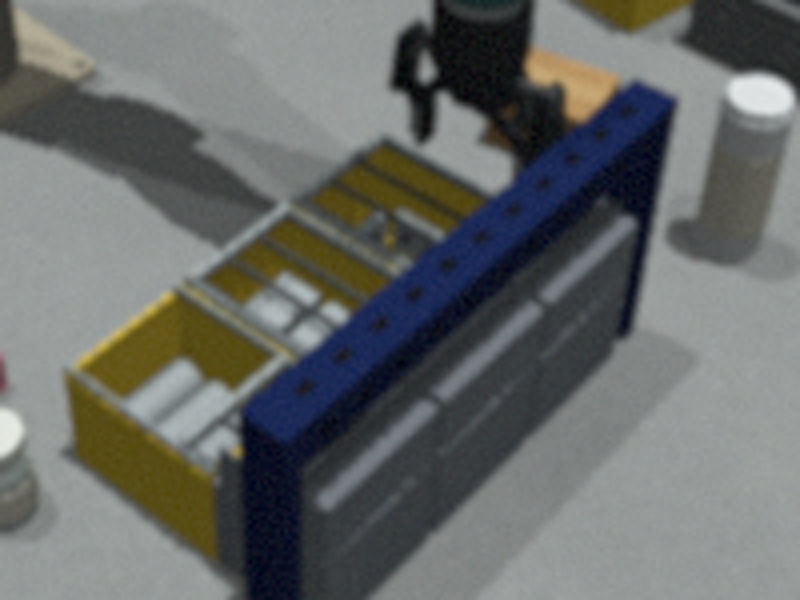

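Request:
send_rows(rows=[[1,-0.008,0,0,0.04],[1,-0.006,0,0,0],[1,0,0,0.005,0],[1,0,0,0,0]])

```text
clock: 4.25
eef_pos: [585.1, 101.7, 155.3]
tool_rot: [3.126, -0.014, 1.66]
force: [-0.8, 0.6, 0.0]
width: 85.6
```

Request:
send_rows(rows=[[1,0,0,0.006,0],[1,0,0,0.004,0],[1,0,0,0.003,0],[1,0,0,0,0]])

```text
clock: 4.58
eef_pos: [585.7, 101.2, 141.5]
tool_rot: [3.125, -0.014, 1.659]
force: [0.6, 0.4, 0.0]
width: 85.5
```

Request:
send_rows(rows=[[1,0,0.002,0.003,0],[1,0,0.002,0.003,0]])

```text
clock: 4.75
eef_pos: [589.6, 101.7, 135.7]
tool_rot: [3.125, -0.014, 1.659]
force: [-3.6, -1.4, 8.6]
width: 85.3
```

Request:
send_rows(rows=[[1,0,0.003,0.004,0],[1,0,0.003,0.004,0]])

```text
clock: 4.92
eef_pos: [594.8, 102.1, 128.6]
tool_rot: [3.127, -0.015, 1.659]
force: [-2.0, -0.3, 2.2]
width: 85.5
```

Request:
send_rows(rows=[[1,0,0.003,0.004,0],[1,0,0.003,0.004,0]])

```text
clock: 5.08
eef_pos: [595.4, 102.2, 126.8]
tool_rot: [3.138, -0.018, 1.659]
force: [-34.8, -2.8, 61.5]
width: 85.4
```

Hard stop reached at about 70 N. I retract along the key normal and check.

Request:
send_rows(rows=[[1,0,-0.006,-0.01,0],[1,0,-0.01,-0.02,0],[1,0,-0.01,-0.03,0],[1,0,-0.01,-0.03,0],[1,0,-0.01,-0.02,0],[1,0,0,0,0]])

```text
clock: 5.58
eef_pos: [548.2, 96.3, 241.6]
tool_rot: [3.138, -0.019, 1.659]
force: [0.4, -1.0, -0.2]
width: 85.3
```

```bash
python3 - <<'E'
from cell import *
import cv2
s=read_state(); print(s["eef_pos"],s["tool_rot"],s["force"])
p=get_image("top"); cv2.imwrite("pics/t3.png",cv2.resize(p["image"][115:260,185:385],None,fx=4,fy=4,interpolation=2))
p=get_image("wrist"); cv2.imwrite("pics/w3.png",p["image"])
E
```

```text
[548.16795975  96.29688767 241.61275668] [ 3.13841292 -0.01925679  1.65888262] [ 0.41486015 -1.02331021 -0.16615082]
```

View pics/t3.png

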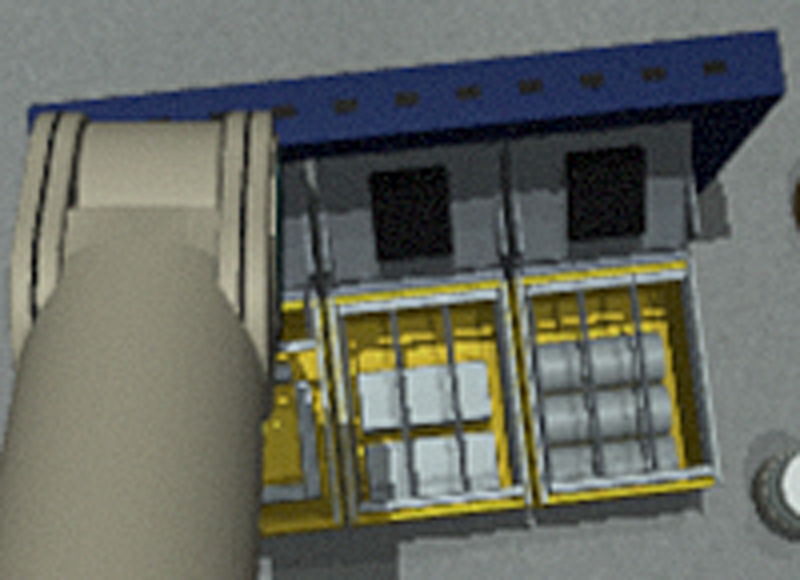

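View pics/w3.png

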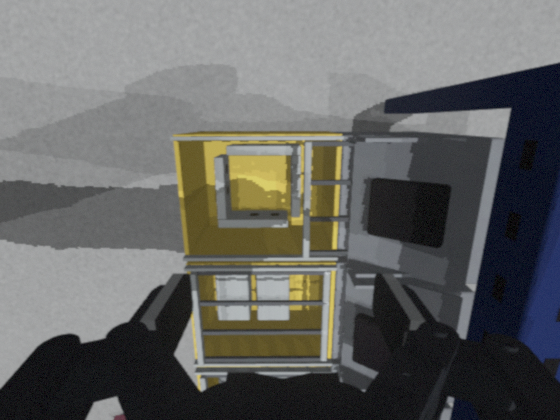

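Top view: the tube bin is now shuttered and its key is up. Wrist view: the bracket bin is open, with the shutter lip at column ~307, and its two brackets form a square around (255,185). I measure that stack next.

```bash
cat >> h.py <<'E'
from scipy.spatial.transform import Rotation as Ro
def wpic():
    from cell import get_image,read_state
    s=read_state(); w=get_image("wrist")
    Rt=Ro.from_euler("xyz",s["tool_rot"]).as_matrix(); T=w["tool_from_camera"]
    w["R"]=(Rt@T[:3,:3]).T; w["t"]=-w["R"]@(Rt@T[:3,3]+s["eef_pos"]); return s,w
yr=np.radians(5.1); EX=np.array([np.cos(yr),np.sin(yr)]); EY=np.array([-EX[1],EX[0]]); O=np.array([534.7,-26.1])
def rack(p): return np.concatenate([(p[...,:2]-O)@np.stack([EX,EY],1),p[...,2:]],-1)
E
python3 - <<'E'
from h import *
s,w=wpic(); q=rack(cloud(w)); q[...,1]-=125
Z=(w["z_map"]>0)
m=Z&(abs(q[...,0])<68)&(abs(q[...,1])<52)
print(np.histogram(q[m][:,2],range(0,120,8)))
k=m&(q[...,2]>36)&(q[...,2]<56); print(k.sum(),np.percentile(q[k],[1,50,99],axis=0).round(1))
# raster map of stack
c=np.zeros((30,36),int)
for a in q[k]: c[int((a[1]+60)//4),int((a[0]+72)//4)]+=1
for r in c[::-1]: print("".join("#" if x>1 else "." for x in r))
k=Z&(abs(q[...,2]-103)<9)&(abs(q[...,1])<75)&(q[...,0]>-90)&(q[...,0]<90)
print("rim",np.percentile(q[k],[.5,99.5],axis=0).round(1))
k=k&(abs(q[...,1])<45)&(q[...,0]>0)&(q[...,0]<70); print("lip",np.histogram(q[k][:,0],range(0,80,5)))
E
```

```text
(array([5347,  177,  259,  226,  300, 2513,    0,    1,    0,    0,    0,
          0,  185,  927]), array([  0,   8,  16,  24,  32,  40,  48,  56,  64,  72,  80,  88,  96,
       104, 112]))
2632 [[-49.1 -43.8  37.2]
 [ -3.7   4.7  44. ]
 [ 43.8  46.8  45.9]]
....................................
....................................
....................................
.........####################.......
.........####################.......
.........####################.......
.....###..................###.......
.....####.................###.......
.....####.................###.......
.....####.................###.......
.....####.................###.......
.....####.................###.......
.....####.................###.......
.....####.................###.......
.....####.................###.......
.....####.................###.......
.....####.................####......
.....####.................####......
.....####.................####......
.....####.................####......
.....####.................####......
.....####.................###.......
.....####.................###.......
.....#####################..........
.....#####################..........
.....#####################..........
...........#........................
....................................
....................................
....................................
rim [[-72.4 -73.9  94.2]
 [ 89.8  61.2 111.3]]
lip (array([  0,   0,   0,   0,   0,   0,   0,   0, 243, 464,  64,  54,  57,
        54,   0]), array([ 0,  5, 10, 15, 20, 25, 30, 35, 40, 45, 50, 55, 60, 65, 70, 75]))
```

Request:
send_rows(rows=[[1,-0.02,-0.005,0,0],[1,-0.036,-0.0095,0,0],[1,-0.036,-0.0095,0,0],[1,-0.036,-0.0095,0,0],[1,-0.036,-0.0095,0,0],[1,-0.036,-0.0095,0,0],[1,-0.036,-0.0095,0,0],[1,-0.036,-0.0095,0,0],[1,-0.036,-0.0095,0,0.08],[1,-0.036,-0.0095,0,0.08],[1,-0.02,-0.005,0,0],[1,0,0,0,0]])

```text
clock: 6.73
eef_pos: [476.6, -284.2, 207.4]
tool_rot: [-3.108, -0.019, 1.505]
force: [0.2, -0.0, 1.0]
width: 85.3
```

Request:
send_rows(rows=[[1,0,0,0,0],[1,0,0,0,0]])

```text
clock: 6.9
eef_pos: [475.2, -285.0, 204.0]
tool_rot: [-3.103, -0.02, 1.501]
force: [0.0, 0.8, -0.2]
width: 85.4
```

```bash
cat > fitb.py <<'E'
from h import *
from scipy.optimize import minimize
def fit(w,zlo,zhi,x0,rad=75,name=None):
    C=cloud(w); m=(w["z_map"]>0)&(C[...,2]>zlo)&(C[...,2]<zhi)&(np.hypot(C[...,0]-x0[0],C[...,1]-x0[1])<rad)
    im=w["image"].astype(int); m&=(im.max(2)-im.min(2)<60)
    P=C[m]
    def cost(a):
        R=np.array([[np.cos(a[2]),-np.sin(a[2])],[np.sin(a[2]),np.cos(a[2])]]); q=(P[:,:2]-a[:2])@R
        def d(x0,x1,y0,y1): return np.hypot(np.maximum(np.maximum(x0-q[:,0],q[:,0]-x1),0),np.maximum(np.maximum(y0-q[:,1],q[:,1]-y1),0))
        e=np.minimum(d(-38,38,-36,-34),d(-36,-34,-38,38)); return np.minimum(e,12).mean()
    b=min((minimize(cost,[x0[0],x0[1],x0[2]+s],method="Nelder-Mead",options=dict(xatol=.05,fatol=1e-4,maxiter=3000)) for s in(-.15,0,.15)),key=lambda r:r.fun)
    print("fit",len(P),P[:,2].mean(),b.x.round(2),np.degrees(b.x[2]).round(1),b.fun)
    R=np.array([[np.cos(b.x[2]),-np.sin(b.x[2])],[np.sin(b.x[2]),np.cos(b.x[2])]])
    if name:
        v=w["image"].copy(); L=np.array([[-40,-40],[40,-40],[40,-30],[-30,-30],[-30,40],[-40,40]])@R.T+b.x[:2]
        pts=np.array([proj(w,[*p,P[:,2].mean()]) for p in L]).astype(np.int32)
        cv2.polylines(v,[pts],True,(0,0,255),1); cv2.imwrite(name,v)
    return b.x,R
E
python3 - <<'E'
from fitb import *
s,w=wpic(); print(s["eef_pos"],s["tool_rot"])
b,R=fit(w,31,50,[480,-365,3.066],name="pics/w4.png")
C=cloud(w); m=(w["z_map"]>0)&(C[...,2]>78)&(C[...,2]<95)&(abs(C[...,0]-477)<60)&(abs(C[...,1]+285)<60)
print("jar",m.sum(),np.percentile(C[m],[2,98],axis=0).round(1))
E
```

```text
[ 475.24320168 -285.04416466  203.99848959] [-3.10274418 -0.02034182  1.50121676]
fit 1445 39.38530837951754 [ 481.68 -363.31    3.06] 175.4 2.290800162450233
jar 2443 [[ 456.9 -305.8   82.3]
 [ 500.7 -261.1   86.6]]
```

View pics/w4.png

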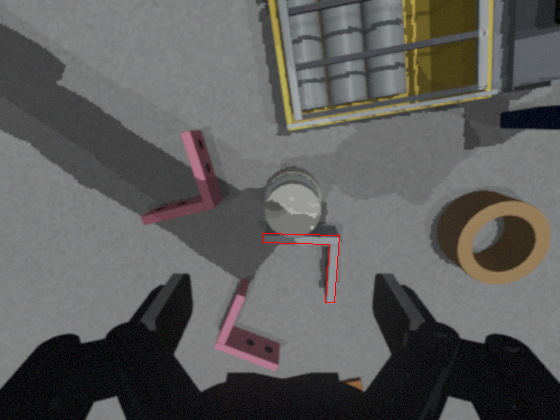

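The fit overlay lies on the grey bracket at (300,265), with leg A along the jar and leg B at (333,270). I'll grasp leg B about 8 mm past its middle, away from the jar.

Request:
send_rows(rows=[[1,-0.015,0.008,0,0.01],[1,-0.025,0.014,0,0],[1,-0.025,0.014,0,0],[1,-0.016,0.008,0,0],[1,-0.005,0.003,0.01,0],[1,0,0,0.02,0],[1,0,0,0.03,0],[1,0,0,0.02,0],[1,0,0,0.01,0],[1,0,0,0,0],[1,0,0,0,0]])

```text
clock: 7.87
eef_pos: [523.1, -348.3, 99.0]
tool_rot: [-3.099, -0.039, 1.523]
force: [0.1, -0.2, 0.4]
width: 85.4
```

```bash
python3 - <<'E'
from fitb import *
s,w=wpic(); print(s["eef_pos"],s["tool_rot"])
b,R=fit(w,31,50,[481.7,-363.3,3.06],name="pics/w5.png")
g=b[:2]+R@[-35,8]; d=np.r_[g,8]-s["eef_pos"]
print("grip",g,"tool delta",Ro.from_euler("xyz",s["tool_rot"]).as_matrix().T@d,"yaw err",b[2]-np.pi/2-s["tool_rot"][2])
E
```

```text
[ 523.10219442 -348.33533934   98.95932472] [-3.09900279 -0.03887831  1.52329486]
fit 3339 39.63092426953252 [ 482.32 -363.21    3.06] 175.2 2.0711548416488452
grip [ 516.53923614 -374.08552616] tool delta [-29.54855602  -1.50124216  90.02428786] yaw err -0.03567490895356307
```

View pics/w5.png

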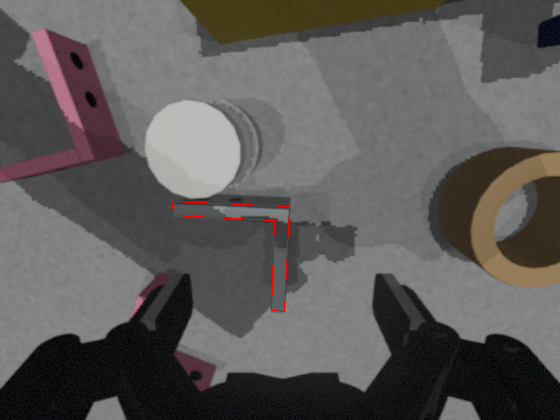

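Request:
send_rows(rows=[[1,-0.012,-0.001,0,0.036],[1,-0.012,0,0.005,0],[1,-0.006,0,0.02,0],[1,0,0,0.02,0],[1,0,0,0.01,0],[1,0,0,0,0]])

```text
clock: 8.42
eef_pos: [521.8, -386.5, 48.1]
tool_rot: [-3.111, -0.026, 1.482]
force: [-0.7, -0.8, -0.4]
width: 85.4
```

```bash
python3 - <<'E'
from fitb import *
s,w=wpic(); print(s["eef_pos"],s["tool_rot"],s["force"])
b,R=fit(w,31,50,[481.7,-363.3,3.06],name="pics/w6.png")
g=np.array([482,-363.25])+R@[-35,8]; d=np.r_[g,8]-s["eef_pos"]
print("grip",g,"tool delta",Ro.from_euler("xyz",s["tool_rot"]).as_matrix().T@d,"yaw err",3.06-np.pi/2-s["tool_rot"][2])
E
```

```text
[ 521.76537645 -386.47739331   48.09949035] [-3.11068342 -0.02628574  1.48211517] [-0.71986393 -0.75304787 -0.39009135]
fit 6847 39.864531475368835 [ 482.41 -363.99    3.06] 175.1 2.9880695449019523
grip [ 516.18889403 -374.20990533] tool delta [10.66742687 -5.38952379 40.5797558 ] yaw err 0.007088504124257877
```

View pics/w6.png

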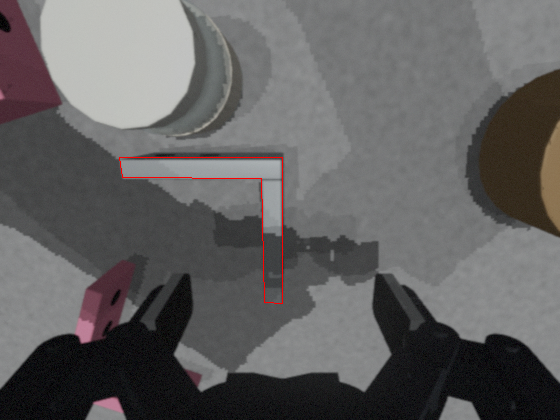

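Request:
send_rows(rows=[[1,0.005,-0.003,0,0],[1,0.004,-0.002,0.004,0],[1,0,0,0.012,0],[1,0,0,0.01,0],[1,0,0,0.004,0],[1,0,0,0,0]])

```text
clock: 8.97
eef_pos: [518.9, -377.2, 20.7]
tool_rot: [-3.117, -0.023, 1.483]
force: [-0.1, -0.3, 0.3]
width: 85.5
```

Request:
send_rows(rows=[[1,0.003,-0.003,0.003,0],[1,0,0,0.006,0],[1,0,0,0.003,0],[1,0,0,0,0],[1,0,0,0,0]])

```text
clock: 9.38
eef_pos: [515.6, -372.9, 7.0]
tool_rot: [-3.116, -0.023, 1.483]
force: [-1.5, -0.1, 0.4]
width: 85.4
```

```bash
python3 - <<'E'
from fitb import *
s,w=wpic(); print(s["eef_pos"],s["tool_rot"],s["force"])
cv2.imwrite("pics/w7.png",w["image"])
E
```

```text
[ 515.56569747 -372.93917284    6.98736823] [-3.11648588 -0.02306705  1.48303278] [-1.50709266 -0.09539175  0.40326415]
```

View pics/w7.png

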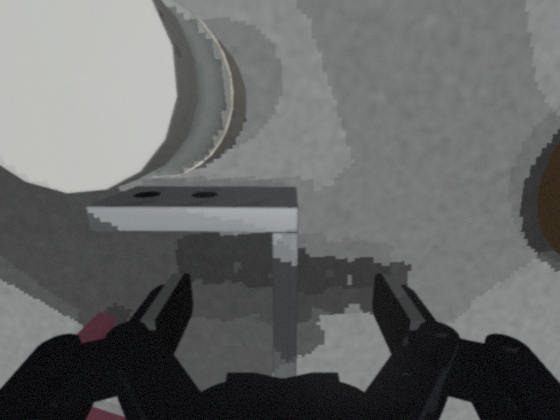

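Leg B (column ~285) is centred between the fingers at 185 and 380. Closing.

Request:
send_rows(rows=[[-1,0,0,0,0],[-1,0,0,0,0],[-1,0,0,0,0],[-1,0,0,0,0],[-1,0,0,0,0],[-1,0,0,0,0],[-1,0,0,0,0],[-1,0,0,0,0],[-1,0,0,0,0]])

```text
clock: 10.18
eef_pos: [516.7, -374.0, 8.2]
tool_rot: [-3.119, -0.021, 1.483]
force: [-0.3, 0.1, -0.7]
width: 9.0
```

Request:
send_rows(rows=[[-1,0,0,-0.005,0],[-1,-0.001,0,-0.015,0],[-1,-0.002,0,-0.02,0],[-1,-0.002,0,-0.03,0],[-1,-0.002,0,-0.03,0],[-1,0,0,-0.03,0],[-1,0,0,-0.03,0],[-1,0,0,-0.02,0],[-1,0,0,0,0],[-1,0,0,0,0]])

```text
clock: 11.02
eef_pos: [514.7, -382.0, 190.4]
tool_rot: [-3.104, -0.03, 1.482]
force: [-0.9, 0.8, -4.4]
width: 8.6
```

```bash
python3 - <<'E'
from fitb import *
from cell import get_image
s,w=wpic(); print(s["eef_pos"],s["tool_rot"],s["force"],s["width"])
p=s["eef_pos"]; zt=p[2]+32
b,R=fit(w,zt-12,zt+14,[p[0]-35,p[1]+10,3.06],name="pics/w8.png")
t=get_image("top"); cv2.imwrite("pics/t8.png",t["image"])
m=w["z_map"]>0
E
```

```text
[ 514.69907598 -381.95921197  190.43603976] [-3.10381392 -0.02954305  1.48185215] [-0.90448378  0.83040072 -4.42035602] 8.583232386376501
fit 12835 223.06205054749373 [ 480.93 -371.12    3.05] 174.9 3.0385935092266765
```

View pics/w8.png

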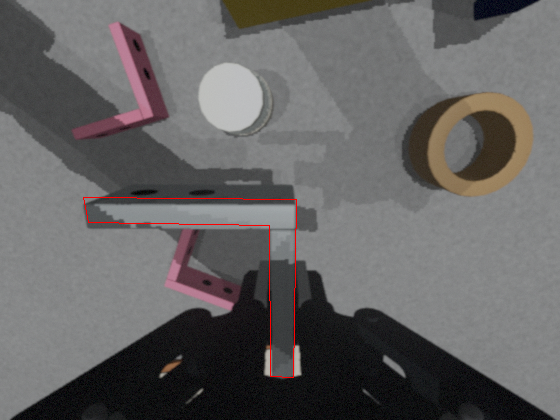

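View pics/t8.png

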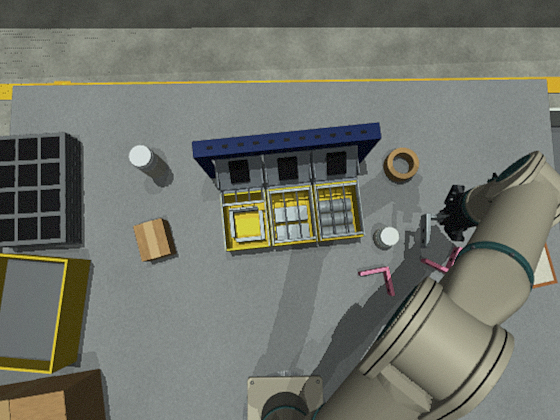

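Request:
send_rows(rows=[[-1,0.015,0,0,-0.02],[-1,0.03,-0.001,0,-0.02],[-1,0.038,-0.002,0,-0.02],[-1,0.038,-0.002,0,-0.02],[-1,0.038,-0.002,0,-0.02],[-1,0.038,-0.002,0,-0.02],[-1,0.038,-0.002,0,-0.02],[-1,0.038,-0.002,0,-0.02],[-1,0.038,-0.002,0,-0.02],[-1,0.038,-0.002,0,0],[-1,0.03,0,0,0],[-1,0.015,0,0,0]])

```text
clock: 12.12
eef_pos: [469.6, 34.1, 183.5]
tool_rot: [-3.069, -0.047, 1.672]
force: [-0.7, -0.3, -3.3]
width: 9.5
```

Request:
send_rows(rows=[[-1,0,0,0,0],[-1,0,0,0,0]])

```text
clock: 12.28
eef_pos: [465.5, 41.3, 181.0]
tool_rot: [-3.062, -0.05, 1.684]
force: [0.7, -2.2, -4.1]
width: 9.3
```

Request:
send_rows(rows=[[-1,0.005,0.008,0,0.01],[-1,0.008,0.014,0,0],[-1,0.008,0.016,0,0],[-1,0.008,0.016,0,0],[-1,0.006,0.012,0,0],[-1,0,0.004,0,0],[-1,0,0,0,0]])

```text
clock: 12.87
eef_pos: [534.0, 78.4, 171.9]
tool_rot: [-3.054, -0.044, 1.66]
force: [0.7, -1.2, -4.0]
width: 8.8
```

```bash
cat > look.py <<'E'
from fitb import *
import sys
s,w=wpic(); print(s["eef_pos"].round(1),s["tool_rot"].round(3),s["force"].round(1),s["width"],"t",s["clock"])
p=s["eef_pos"]; zt=p[2]+32
b,R=fit(w,zt-14,zt+16,[p[0]-35,p[1]+10,s["tool_rot"][2]+np.pi/2],name=sys.argv[1])
c=rack(np.array([b[0],b[1],0.])); print("bracket centre lane",c[0].round(1),(c[1]-125).round(1),"yaw rel",np.degrees(b[2]).round(1)-185.1)
q=rack(cloud(w)); q[...,1]-=125; Z=w["z_map"]>0
C=cloud(w); Rm=R; 
k=Z&(abs(q[...,0])<68)&(abs(q[...,1])<52)&(q[...,2]>36)&(q[...,2]<52); print("stack",k.sum(),np.percentile(q[k],[1,50,99],axis=0).round(1))
g=np.zeros((30,36),int)
for a in q[k]: g[int((a[1]+60)//4),int((a[0]+72)//4)]+=1
for r in g[::-1]: print("".join("#" if x>1 else "." for x in r))
k=Z&(q[...,2]>90)&(q[...,2]<115)&(abs(q[...,1])<45)&(q[...,0]>30)&(q[...,0]<60)
if k.any(): print("lip x min",np.percentile(q[k][:,0],2))
# bracket height tilt
m=Z&(abs(C[...,2]-zt)<16)&(np.hypot(C[...,0]-b[0],C[...,1]-b[1])<70); l=(C[m][:,:2]-b[:2])@R
for nm,f in (("corner",(l[:,0]<-25)&(l[:,1]<-25)),("Aend",(l[:,0]>25)&(l[:,1]<-28)),("Bend",(l[:,0]<-28)&(l[:,1]>20))):
    print(nm,f.sum(),np.percentile(C[m][f][:,2],80) if f.any() else None)
E
python3 look.py pics/w9.png
```

```text
[534.   78.4 171.9] [-3.054 -0.044  1.66 ] [ 0.7 -1.2 -4. ] 8.849347616466865 t 12.8667
fit 14118 205.8553954585441 [500.48  83.25   3.23] 185.1 3.4218429034962434
bracket centre lane -24.4 -13.0 yaw rel 0.0
stack 3127 [[-48.7 -44.   37.4]
 [ 15.6  22.5  44.1]
 [ 43.9  47.1  45.8]]
....................................
....................................
....................................
.........####################.......
.........####################.......
.........####################.......
.....####.................###.......
.....####.................###.......
.....####.................####......
.....####.................###.......
.....####.................###.......
.....####.................###.......
.....####.................####......
.....####.................###.......
..........................###.......
..........................###.......
..........................###.......
..........................####......
..........................###.......
..........................###.......
..........................###.......
..........................####......
..........................####......
....................######.##.......
.....##########.....######..........
.....##########.....######..........
........#####..........###..........
....................................
....................................
....................................
lip x min 43.298670097911604
corner 1525 205.3048442659083
Aend 1379 210.5539550941565
Bend 923 203.81846847652014
```

View pics/w9.png

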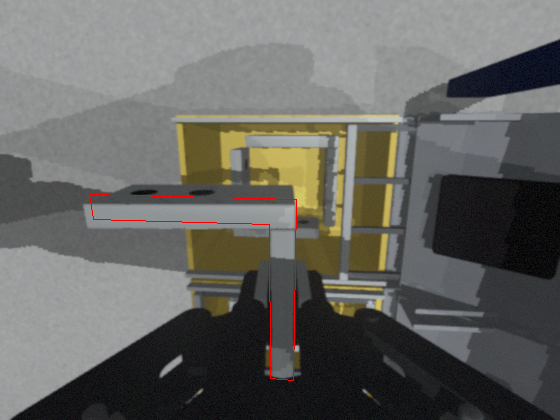

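Request:
send_rows(rows=[[-1,0.004,0.003,0,0],[-1,0.005,0.003,0.005,0],[-1,0,0,0.015,0],[-1,0,0,0.015,0],[-1,0,0,0.006,0],[-1,0,0,0,0],[-1,0,0,0,0]])

```text
clock: 13.5
eef_pos: [532.6, 87.4, 129.1]
tool_rot: [-3.051, -0.044, 1.653]
force: [0.1, -0.5, -3.0]
width: 9.2
```

```bash
python3 look.py pics/w10.png
```

```text
[532.6  87.4 129.1] [-3.051 -0.044  1.653] [ 0.1 -0.5 -3. ] 9.21382941563325 t 13.5
fit 14161 163.03772210836516 [499.18  92.48   3.22] 184.8 3.4400199845203847
bracket centre lane -24.8 -3.7 yaw rel -0.29999999999998295
stack 4343 [[-48.8 -43.7  36.8]
 [ 12.4  20.   44.1]
 [ 43.9  47.1  45.7]]
....................................
....................................
....................................
.........####################.......
.........####################.......
.........#####################......
.....####.................###.......
.....####.................###.......
.....####.................####......
.....####.................####......
..........................###.......
..........................###.......
..........................####......
..........................####......
..........................###.......
..........................###.......
..........................####......
..........................####......
.....####.................###.......
.....####.................###.......
.....####.................####......
.....####.................####......
.....####.................###.......
.....###########....######.##.......
.....###########....######..........
.....#########........####..........
......#.####..........##............
....................................
....................................
....................................
lip x min 43.275430448505425
corner 1530 162.47916417289179
Aend 1398 167.89227037629655
Bend 917 160.93605604046948
```

View pics/w10.png

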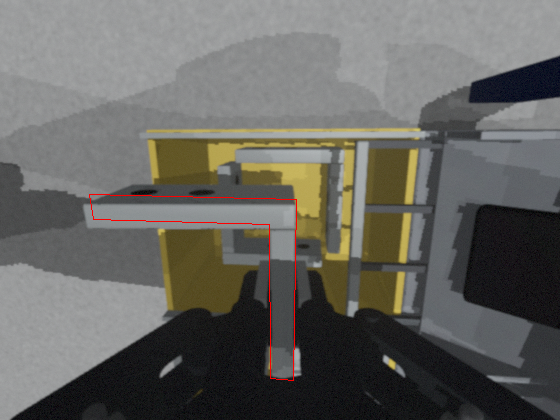

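Request:
send_rows(rows=[[-1,0.002,0.005,0,0],[-1,0,0.003,0.006,0],[-1,0,0.001,0.014,0],[-1,0,0.001,0.014,0],[-1,0,0.001,0.01,0],[-1,0,0,0,0],[-1,0,0,0,0]])

```text
clock: 14.13
eef_pos: [545.4, 93.0, 85.4]
tool_rot: [-3.061, -0.044, 1.654]
force: [-0.7, -0.4, -3.8]
width: 8.8
```

```bash
python3 look.py pics/w11.png
```

```text
[545.4  93.   85.4] [-3.061 -0.044  1.654] [-0.7 -0.4 -3.8] 8.811879630743233 t 14.1333
fit 18803 116.40861642324624 [511.66  97.96   3.23] 184.8 5.571640212140527
bracket centre lane -11.9 0.6 yaw rel -0.29999999999998295
stack 5914 [[-48.9 -43.7  36.8]
 [ -3.6  18.7  44.1]
 [ 43.9  47.1  45.7]]
....................................
....................................
....................................
.........#####################......
.........####################.......
.........####################.......
.....####.................###.......
..........................####......
..........................###.......
..........................###.......
..........................###.......
..........................####......
..........................####......
..........................###.......
.....####.................###.......
.....####.................####......
.....####.................####......
.....####.................####......
.....####.................###.......
.....####.................###.......
.....####.................####......
.....####...................##......
.....####...................##......
.#...###########....................
.#...###########....................
.....##########.....................
.#....#########.....................
.#..................................
....................................
....................................
lip x min 31.086516012693224
corner 2419 118.470137482324
Aend 1667 123.43900701822389
Bend 928 117.2824760491998
```

View pics/w11.png

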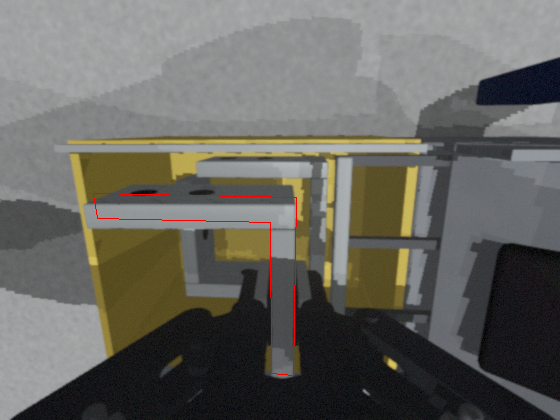

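Request:
send_rows(rows=[[-1,0,-0.004,0,0],[-1,0,-0.003,0,0],[-1,0,-0.001,0,0],[-1,0,0,0.006,0],[-1,0,0,0.008,0],[-1,0,0,0.003,0],[-1,0,0,0,0]])

```text
clock: 14.77
eef_pos: [536.6, 93.0, 70.3]
tool_rot: [-3.066, -0.045, 1.654]
force: [0.8, 0.9, -3.2]
width: 9.2
```

```bash
python3 look.py pics/w12.png|grep -v '\.\.\.\.'; python3 - <<'E'
from h import *
from cell import read_state
s=read_state(); M=Ro.from_euler("xyz",s["tool_rot"]).as_matrix(); b=s["eef_pos"]+M@[0,0,8.]
# tcp->bracket centre in tool frame: at grip local(-35,8) => tool (+8 , -35)
c=s["eef_pos"]+M@np.array([8,-35,8.]); r=rack(c); print("model bottom centre lane",r[0],r[1]-125,r[2])
for n,l in (("corner",[48-0,5]),("Aend",[48,-75]),("Bend",[-32,5])):
    print(n,(rack(s["eef_pos"]+M@np.array([*l,8.]))-[0,125,0]).round(1))
E
```

```text
[536.6  93.   70.3] [-3.066 -0.045  1.654] [ 0.8  0.9 -3.2] 9.217938113835753 t 14.7667
fit 20474 104.19700263505155 [502.67  97.96   3.23] 184.9 6.097674742064326
bracket centre lane -20.9 1.4 yaw rel -0.19999999999998863
stack 6931 [[-48.8 -42.8  36.8]
 [  4.5  16.9  44.1]
 [ 43.9  47.1  45.6]]
lip x min 31.102880755067577
corner 2242 105.02284287251751
Aend 3165 107.59021976610522
Bend 925 102.25693277025559
model bottom centre lane -22.973733201378558 1.9506454934160615 65.48130357877764
corner [17.2 41.8 64.3]
Aend [-62.6  42.   70.3]
Bend [ 16.7 -38.1  60.7]
```

View pics/w12.png

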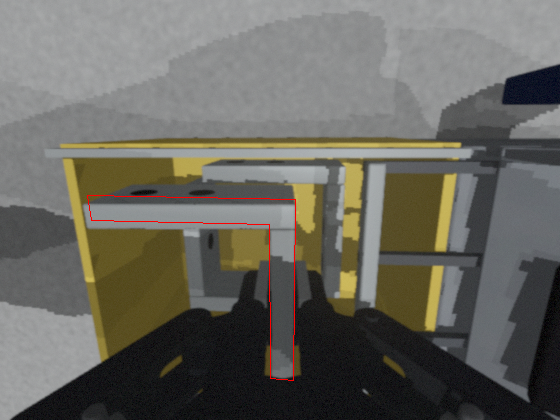

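Request:
send_rows(rows=[[-1,-0.001,0,0.004,0],[-1,0,0,0.004,0],[-1,0,0,0.003,0],[-1,0,0,0,0],[-1,0,0,0,0]])

```text
clock: 15.23
eef_pos: [539.1, 93.4, 70.5]
tool_rot: [-3.075, -0.051, 1.654]
force: [-0.1, -0.2, -4.1]
width: 8.6
```

Request:
send_rows(rows=[[-1,0,0,0.002,0],[-1,0,0,0.001,0],[-1,0,0,0,0]])

```text
clock: 15.48
eef_pos: [540.9, 93.6, 69.7]
tool_rot: [-3.079, -0.052, 1.653]
force: [-3.7, -0.1, 3.2]
width: 9.1
```

```bash
python3 - <<'E'
from h import *
from cell import *
s=read_state(); print({k:np.round(v,3) for k,v in s.items()})
p=get_image("scene"); cv2.imwrite("pics/s13.png",cv2.resize(p["image"][130:300,200:400],None,fx=4,fy=3.5,interpolation=2))
s,w=wpic(); cv2.imwrite("pics/w13.png",w["image"])
E
```

```text
{'clock': np.float64(15.483), 'qpos': array([-0.335,  0.755,  0.236,  1.881, -0.384,  0.614,  0.252]), 'qd': array([ 0.002, -0.007,  0.   , -0.001,  0.001,  0.008, -0.   ]), 'tau': array([ 1.6800e-01, -5.1463e+01,  4.0570e+00, -1.2331e+01, -2.4000e-01,
       -6.1400e-01,  6.0000e-03]), 'eef_pos': array([540.86 ,  93.554,  69.698]), 'tool_rot': array([-3.079, -0.052,  1.653]), 'force': array([-3.651, -0.069,  3.234]), 'torque': array([-0.146,  0.399,  0.012]), 'width': np.float64(9.064)}
```

View pics/s13.png

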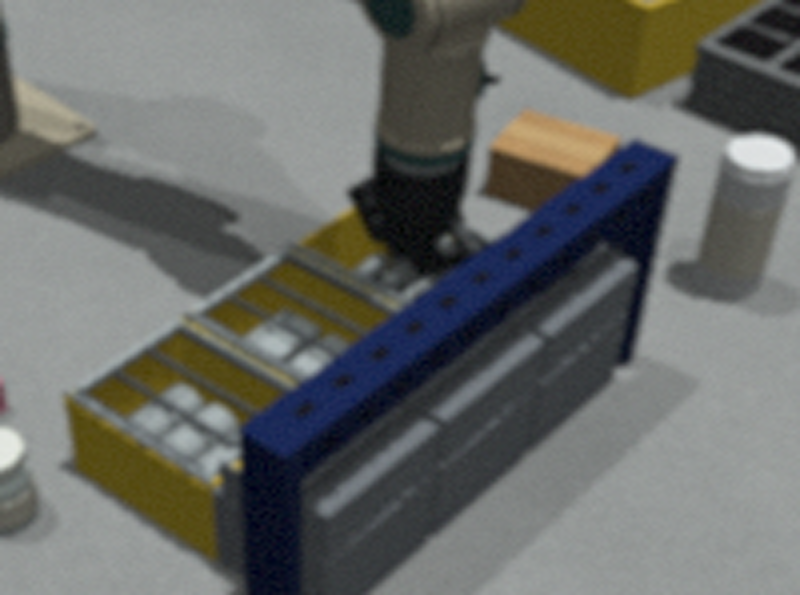

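View pics/w13.png

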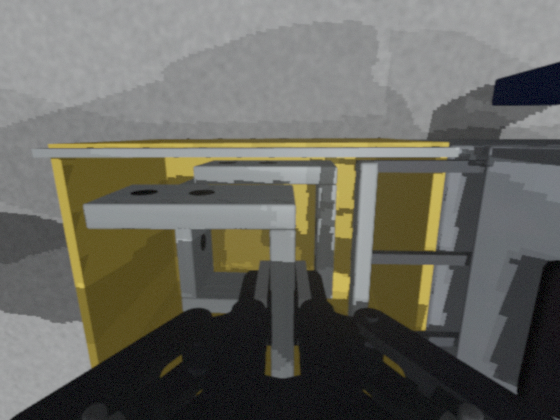

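```bash
python3 - <<'E'
from h import *
s,w=wpic(); T=w["tool_from_camera"]
H,W=w["z_map"].shape; u,v=np.meshgrid(np.arange(W),np.arange(H))
c=np.stack([u,v,np.ones_like(u)],-1)@np.linalg.inv(w["K"]).T*w["z_map"][...,None]
q=c@T[:3,:3].T+T[:3,3]
m=(w["z_map"]>0)&(w["image"].max(2)<60)&(abs(q[...,0])<60)&(abs(q[...,1])<90)&(q[...,2]<5)&(q[...,2]>-160)
Q=q[m]
for z in range(-100,5,5):
    k=(Q[:,2]>=z)&(Q[:,2]<z+5)
    if k.sum()>3: print(z,k.sum(),"y",np.percentile(Q[k][:,1],[1,99]).round(1),"x",np.percentile(Q[k][:,0],[1,99]).round(1))
r=rack(cloud(w)); r[...,1]-=125; Z=w["z_map"]>0
k=Z&(abs(r[...,1])<50)&(r[...,0]>25)&(r[...,0]<60)&(r[...,2]>85)&(r[...,2]<125)&(w["image"].min(2)>90)
print("lip",np.percentile(r[k],[1,50,99],axis=0).round(1))
t=s["eef_pos"]; print("tcp lane",rack(t)-[0,125,0])
E
```

```text
-100 43 y [-18.5  17.7] x [20.  21.2]
-95 1499 y [-20.   18.1] x [14.2 20.4]
-90 5329 y [-61.5  60.3] x [ 9.7 18. ]
-85 5858 y [-59.1  57.7] x [ 4.3 17.9]
-80 5533 y [-55.3  54. ] x [-2.3 17.9]
-75 5052 y [-52.1  50.3] x [-8.4 17.8]
-70 4457 y [-48.9  84.9] x [-11.6  17.7]
-65 5299 y [-45.   82.3] x [-11.2  33.8]
-60 5195 y [-42.1  81.4] x [-10.8  35.4]
-55 4294 y [-39.2  83.4] x [-11.6  33.8]
-50 2180 y [-35.4  81. ] x [-8.1 33.1]
-45 620 y [-26.7  30.3] x [-5.9 14.1]
-40 979 y [-14.   69.9] x [-10.5  29.6]
-35 426 y [-18.6  73.8] x [-20.1  29.5]
-30 290 y [-41.1  73.8] x [-47.   57.1]
-25 196 y [-19.9  16.8] x [ 3.5 11.4]
-20 207 y [-62.9  16.8] x [-32.6  47.2]
-15 275 y [-65.9  16.7] x [-47.9  47.2]
-10 153 y [-66.4  15.6] x [-48.4  47. ]
-5 13 y [-85.2  50.8] x [-49.4  46.7]
lip [[ 44.3   4.  108.2]
 [ 47.1  28.3 110.1]
 [ 50.3  49.5 111.5]]
tcp lane [16.47574034 -6.34047028 69.49351689]
```

Descent stalled at TCP z = 70. The wrist depth profile shows the closed gripper's linkage widens above 45 mm, and it is sitting on the shutter lip, which is about 7 N net at the wrist. I need a higher grip on the bracket. I back out, set it down on free table at about (415,233), and re-grip it with the TCP about 22 mm above its underside. This also levels it relative to the tool.

Request:
send_rows(rows=[[-1,0,-0.003,-0.004,0],[-1,0,-0.003,-0.012,0],[-1,0,-0.002,-0.018,0],[-1,0,-0.002,-0.02,0],[-1,0,-0.002,-0.02,0],[-1,0,0,-0.02,0],[-1,0,0,-0.01,0],[-1,0,0,0,0]])

```text
clock: 16.3
eef_pos: [533.5, 86.2, 177.5]
tool_rot: [-3.074, -0.049, 1.652]
force: [-0.2, 0.1, -3.1]
width: 9.0
```

Request:
send_rows(rows=[[-1,0.01,-0.005,0,0],[-1,0.018,-0.009,0,0],[-1,0.02,-0.01,0,0],[-1,0.02,-0.01,0,0],[-1,0.02,-0.01,0,0],[-1,0.02,-0.01,0,0],[-1,0.02,-0.01,0,0],[-1,0.012,-0.006,0,0],[-1,0.005,-0.002,0,0],[-1,0,0,0,0],[-1,0,0,0,0]])

```text
clock: 17.22
eef_pos: [435.3, 233.4, 182.3]
tool_rot: [-3.058, -0.045, 1.654]
force: [-0.2, -0.6, -3.1]
width: 9.3
```

```bash
python3 - <<'E'
from h import *
from cell import *
s,w=wpic(); print(s["eef_pos"],s["tool_rot"]); cv2.imwrite("pics/w14.png",w["image"])
E
```

```text
[435.26805994 233.38797045 182.30716004] [-3.05849868 -0.04478805  1.65379566]
```

View pics/w14.png

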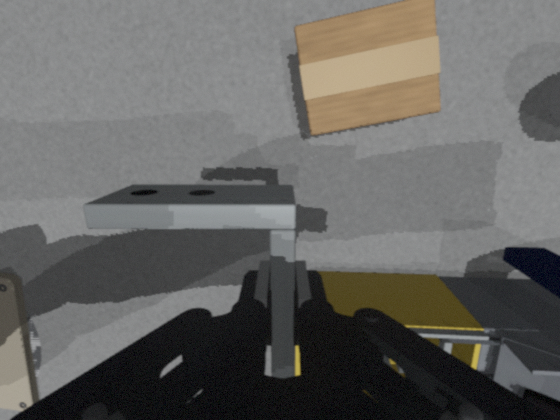

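Request:
send_rows(rows=[[-1,0,0.001,0.01,0],[-1,0,0.002,0.02,0],[-1,0,0.002,0.025,0],[-1,0,0.002,0.025,0],[-1,0,0.002,0.025,0],[-1,0,0.002,0.02,0],[-1,0,0,0.012,0],[-1,0,0,0.006,0],[-1,0,0,0,0]])

```text
clock: 18.02
eef_pos: [443.2, 228.9, 28.4]
tool_rot: [-3.067, -0.039, 1.635]
force: [0.4, -0.1, -2.7]
width: 8.9
```

Request:
send_rows(rows=[[-1,0,0,0.006,0],[-1,0,0,0.006,0],[-1,0,0,0.003,0],[-1,0,0,0.001,0]])

```text
clock: 18.35
eef_pos: [444.6, 228.0, 12.2]
tool_rot: [-3.071, -0.039, 1.631]
force: [-0.3, -0.1, -4.3]
width: 9.2
```

Request:
send_rows(rows=[[-1,0,0,0.002,0],[-1,0,0,0.002,0]])

```text
clock: 18.52
eef_pos: [445.0, 228.6, 8.8]
tool_rot: [-3.073, -0.04, 1.632]
force: [-0.2, -0.2, 1.8]
width: 9.3
```

Request:
send_rows(rows=[[-0.1,0,0,0,0],[-0.1,0,0,0,0],[-0.1,0,0,0,0],[-0.1,0,0,0,0],[-0.1,0,0,0,0],[-0.1,0,0,-0.006,0],[-0.1,0.005,0,-0.006,0],[-0.1,0.005,0,0,0],[-0.1,0,0,0,0]])

```text
clock: 19.27
eef_pos: [446.9, 240.6, 24.9]
tool_rot: [-3.077, -0.043, 1.632]
force: [-0.4, 0.5, -0.0]
width: 38.6
```

```bash
cat > lookt.py <<'E'
from fitb import *
import sys
s,w=wpic(); print(s["eef_pos"].round(1),s["tool_rot"].round(3),s["force"].round(1),s["width"],"t",s["clock"])
p=s["eef_pos"]
b,R=fit(w,30,50,[p[0]-35,p[1]+8,s["tool_rot"][2]+np.pi/2],name=sys.argv[1])
M=Ro.from_euler("xyz",s["tool_rot"]).as_matrix()
# axis at leg mid height (z=30)
a=p+M[:,2]*(30-p[2])/M[2,2]
print("axis in bracket frame",(a[:2]-b[:2])@R,"yaw err",b[2]-np.pi/2-s["tool_rot"][2])
E
python3 lookt.py pics/w15.png
```

```text
[446.9 240.6  24.9] [-3.077 -0.043  1.632] [-0.4  0.5 -0. ] 38.64165932069197 t 19.2667
fit 9033 39.72511380241619 [408.93 233.89   3.22] 184.2 3.4998891175272613
axis in bracket frame [-38.73662813  -3.66095475] yaw err 0.013076444156465028
```

View pics/w15.png

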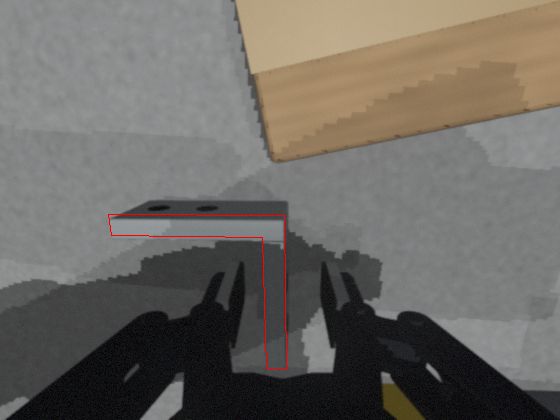

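Request:
send_rows(rows=[[-0.1,0,-0.0037,0.003,-0.013],[-0.1,0,0,0,0],[-1,0,0,0,0],[-1,0,0,0,0],[-1,0,0,0,0],[-1,0,0,0,0],[-1,0,0,0,0],[-1,0,0,0,0]])

```text
clock: 19.98
eef_pos: [443.3, 240.3, 22.0]
tool_rot: [-3.079, -0.044, 1.646]
force: [0.3, 0.3, 1.4]
width: 8.4
```

Request:
send_rows(rows=[[-1,0,0,-0.004,0],[-1,0,0,-0.01,0],[-1,0,0,-0.018,0],[-1,0,0,-0.025,0],[-1,0,0,-0.025,0],[-1,0,0,-0.025,0],[-1,0,0,-0.02,0],[-1,0,0,-0.01,0],[-1,0,0,0,0]])

```text
clock: 20.73
eef_pos: [449.2, 230.9, 165.6]
tool_rot: [-3.07, -0.038, 1.644]
force: [1.0, 0.2, -4.0]
width: 8.7
```

Request:
send_rows(rows=[[-1,-0.008,0.004,0,-0.008],[-1,-0.014,0.007,0,-0.008],[-1,-0.018,0.009,0,0],[-1,-0.018,0.009,0,0],[-1,-0.018,0.009,0,0],[-1,-0.018,0.009,0,0],[-1,-0.016,0.009,0,0],[-1,-0.012,0.006,0,0],[-1,-0.006,0.003,0,0],[-1,0,0,0,0],[-1,0,0,0,0]])

```text
clock: 21.65
eef_pos: [521.2, 96.6, 146.3]
tool_rot: [-3.052, -0.034, 1.664]
force: [-0.7, 0.7, -3.9]
width: 8.7
```

```bash
sed -i 's/^p=s\["eef_pos"\]; zt=p\[2\]+32/p=s["eef_pos"]; zt=p[2]+18/; s/p\[0\]-35,p\[1\]+10/p[0]-35,p[1]-3/' look.py; python3 look.py pics/w16.png
```

```text
[521.2  96.6 146.3] [-3.052 -0.034  1.664] [-0.7  0.7 -3.9] 8.69889599400302 t 21.65
fit 10090 164.92695269399564 [487.47  90.49   3.23] 185.1 2.9747057865588435
bracket centre lane -36.7 -4.7 yaw rel 0.0
stack 3806 [[-48.8 -43.6  36.7]
 [ 13.9  21.3  44. ]
 [ 43.8  47.2  45.6]]
....................................
....................................
....................................
.........#####################......
.........####################.......
.........####################.......
.....####.................###.......
.....####.................###.......
.....####.................###.......
.....####.................####......
.....####.................###.......
.....####.................###.......
..........................####......
..........................###.......
..........................###.......
..........................####......
..........................###.......
..........................###.......
..........................####......
..........................###.......
......##..................###.......
.....####.................####......
.....####.................###.......
.....########....#########.##.......
.....########....#########..........
.....#####.........#######..........
......####...........###............
....................................
....................................
....................................
lip x min 43.20022419533837
corner 1178 164.81372396645006
Aend 1062 168.9616595270383
Bend 765 165.32804355520653
```

View pics/w16.png

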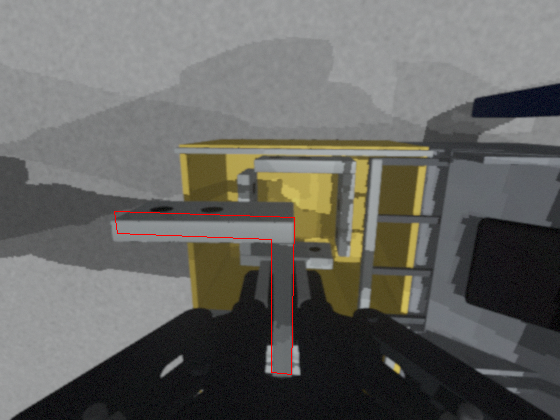

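Request:
send_rows(rows=[[-1,0.003,0.006,0,0],[-1,0.002,0.005,0.003,0],[-1,0,0.001,0.008,0],[-1,0,0,0.005,0],[-1,0,0,0,0],[-1,0,0,0,0]])

```text
clock: 22.2
eef_pos: [529.9, 109.6, 127.1]
tool_rot: [-3.049, -0.037, 1.672]
force: [0.2, 0.5, -3.1]
width: 8.8
```

```bash
cat > model.py <<'E'
from h import *
from cell import read_state
s=read_state(); M=Ro.from_euler("xyz",s["tool_rot"]).as_matrix(); print(s["eef_pos"].round(1),s["tool_rot"].round(3),s["clock"])
Mg=Ro.from_euler("xyz",[-3.079,-.044,1.646]).as_matrix()
a=1.646+np.pi/2; Rb=np.array([[np.cos(a),-np.sin(a),0],[np.sin(a),np.cos(a),0],[0,0,1]])
D=M@Mg.T@Rb   # bracket attitude
o=s["eef_pos"]+D@(-np.array([-35,-3.7,22.]))
for n,l in (("centre",[0,0,0]),("corner",[-40,-40,0]),("Aend",[40,-40,0]),("Bend",[-40,40,0])):
    print(n,(rack(o+D@np.array(l,float))-[0,125,0]).round(1))
print("tcp",(rack(s["eef_pos"])-[0,125,0]).round(1))
# linkage at lip height
for tz,hw in((-40,17),(-45,27),(-50,35)):
    print("link",(rack(s["eef_pos"]+M@np.array([0,hw,tz]))-[0,125,0]).round(1))
E
python3 model.py; python3 look.py pics/w17.png | egrep 'lane|corner|end'
```

```text
[529.9 109.6 127.1] [-3.049 -0.037  1.672] 22.2
centre [-28.3   6.3 106.1]
corner [ 11.1  46.8 104.7]
Aend [-68.9  45.7 107. ]
Bend [ 12.2 -33.2 105.2]
tcp [  7.3  10.6 127.1]
link [ 27.9   9.5 165.3]
link [ 38.3   9.4 169.3]
link [ 46.7   9.4 173.6]
bracket centre lane -26.8 7.2 yaw rel 0.5
corner 1185 145.64956352819496
Aend 1062 149.94244352248302
Bend 779 145.9843504583933
```

Request:
send_rows(rows=[[-1,-0.003,0.001,0,0.008],[-1,-0.002,0.001,0.004,0],[-1,0,0.001,0.01,0],[-1,0,0.001,0.01,0],[-1,0,0,0.006,0],[-1,0,0,0,0],[-1,0,0,0,0]])

```text
clock: 22.83
eef_pos: [531.3, 104.7, 93.3]
tool_rot: [-3.049, -0.036, 1.662]
force: [0.3, -0.6, -3.4]
width: 8.4
```

```bash
python3 model.py; python3 look.py pics/w18.png | egrep 'lane|corner|end|stack'
```

```text
[531.3 104.7  93.3] [-3.049 -0.036  1.662] 22.8333
centre [-27.4   1.6  72.4]
corner [12.4 41.7 70.9]
Aend [-67.5  41.4  73.3]
Bend [ 12.7 -38.2  71.6]
tcp [ 8.2  5.6 93.3]
link [ 28.9   4.3 131.6]
link [ 39.3   4.2 135.6]
link [ 47.7   4.1 139.9]
bracket centre lane -25.9 2.6 yaw rel 0.0
stack 4665 [[-48.9 -42.8  36.9]
corner 1695 111.67290066838818
Aend 1921 115.82642541428825
Bend 787 112.32005756665046
```

View pics/w18.png

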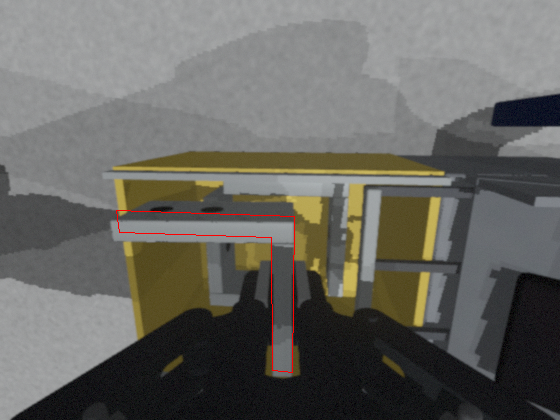

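Request:
send_rows(rows=[[-1,-0.001,0.001,0.004,0],[-1,0,0,0.007,0],[-1,0,0.001,0.006,0],[-1,0,0,0.003,0],[-1,0,0,0,0]])

```text
clock: 23.3
eef_pos: [532.0, 104.7, 71.8]
tool_rot: [-3.05, -0.036, 1.663]
force: [-0.1, 0.1, -3.4]
width: 8.4
```

```bash
python3 model.py
```

```text
[532.  104.7  71.8] [-3.05  -0.036  1.663] 23.3
centre [-26.6   1.5  50.8]
corner [13.2 41.7 49.4]
Aend [-66.8  41.3  51.7]
Bend [ 13.5 -38.3  50. ]
tcp [ 9.   5.5 71.8]
link [ 29.5   4.2 110. ]
link [ 40.    4.1 114.1]
link [ 48.4   4.  118.3]
```

Request:
send_rows(rows=[[-1,0,0,0.003,0],[-1,0,0,0.001,0],[-1,0,0,0,0]])

```text
clock: 23.55
eef_pos: [532.8, 104.8, 68.5]
tool_rot: [-3.052, -0.036, 1.663]
force: [-1.9, 0.6, -0.4]
width: 8.2
```

Request:
send_rows(rows=[[-1,0,0,0.002,0],[-1,0,0,0.001,0]])

```text
clock: 23.72
eef_pos: [533.8, 105.0, 67.9]
tool_rot: [-3.056, -0.037, 1.663]
force: [-2.6, -0.5, 7.9]
width: 8.5
```

```bash
python3 model.py|head -5; python3 look.py pics/w19.png | egrep 'lane|corner|end|stack|lip'; python3 - <<'E'
import cv2
a=cv2.imread('pics/w19.png')[170:390,90:480]; cv2.imwrite('pics/w19c.png',cv2.resize(a,None,fx=2,fy=2))
E
```

```text
[533.8 105.   67.9] [-3.056 -0.037  1.663] 23.7167
centre [-24.7   1.7  46.7]
corner [15.1 41.8 45.5]
Aend [-64.9  41.5  47.4]
Bend [ 15.4 -38.2  46.1]
bracket centre lane -23.7 2.5 yaw rel 0.5
stack 4752 [[-49.  -35.2  36.8]
lip x min 31.530706122624128
corner 1761 89.40913963377977
Aend 3765 97.4720449595729
Bend 791 86.77113153219847
```

View pics/w19c.png

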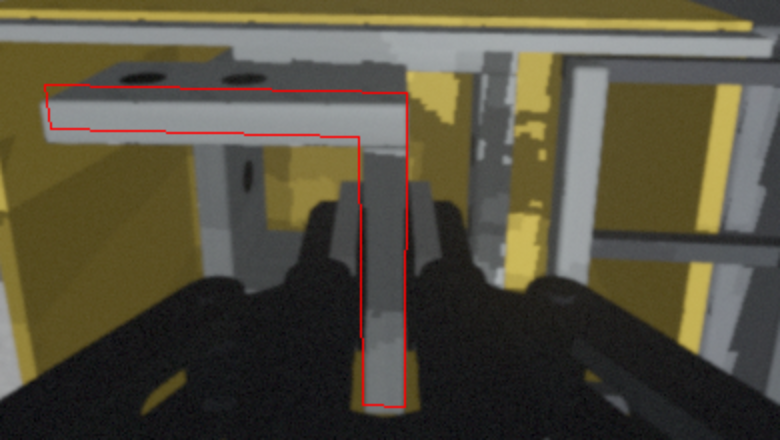

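Request:
send_rows(rows=[[-0.66,0,0,0,0],[-0.66,0,0,0,0],[-0.66,0,0,0,0],[-0.66,0,0,0,0]])

```text
clock: 24.1
eef_pos: [530.9, 104.9, 69.8]
tool_rot: [-3.051, -0.039, 1.662]
force: [-0.2, -0.1, 0.3]
width: 14.7
```

```bash
python3 look.py pics/w20.png | egrep 'lane|corner|end|stack|lip|^\['; python3 - <<'E'
import cv2
a=cv2.imread('pics/w20.png')[170:390,90:480]; cv2.imwrite('pics/w20c.png',cv2.resize(a,None,fx=2,fy=2))
E
```

```text
[530.9 104.9  69.8] [-3.051 -0.039  1.662] [-0.2 -0.1  0.3] 14.718218976587456 t 24.1
bracket centre lane -27.6 1.5 yaw rel 1.0999999999999943
stack 5124 [[-59.6 -39.9  37. ]
lip x min 31.61867709526032
corner 1682 91.22769780547354
Aend 3348 97.7347915199774
Bend 784 84.54216990101709
```

View pics/w20c.png

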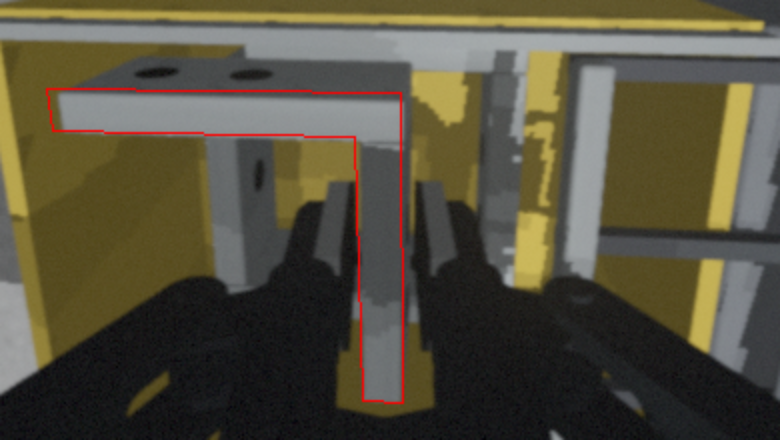

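The bracket is released: the wrist force is about 0, and its top at the leg B end measures 84.5 mm, which fits it resting on the stack at 44. The fingers clear it on both sides, so I retreat straight up.

Request:
send_rows(rows=[[-0.66,0,-0.0005,-0.005,0],[-0.66,0,-0.0008,-0.01,0],[-0.66,0,-0.001,-0.014,0],[-0.66,0,-0.001,-0.018,0],[-0.66,0,-0.001,-0.02,0],[-0.66,0,0,-0.03,0],[-0.66,0,0,-0.03,0],[-0.66,0,0,-0.02,0],[-0.66,0,0,0,0]])

```text
clock: 24.9
eef_pos: [542.6, 99.4, 227.2]
tool_rot: [-3.054, -0.037, 1.661]
force: [0.3, 1.0, 0.8]
width: 14.5
```

```bash
python3 - <<'E'
from h import *
from cell import *
s,w=wpic(); print(s["eef_pos"],s["force"],s["clock"]); cv2.imwrite("pics/w21.png",w["image"])
q=rack(cloud(w)); q[...,1]-=125
k=(w["z_map"]>0)&(abs(q[...,0])<69)&(abs(q[...,1])<54)&(q[...,2]>55)&(q[...,2]<97)
print(k.sum(),np.percentile(q[k],[1,50,99],axis=0).round(1),np.histogram(q[k][:,2],range(55,100,5)))
E
```

```text
[542.58800916  99.36769657 227.19941851] [0.25705342 0.96952987 0.80796436] 24.9
3233 [[-69.  -51.5  56.5]
 [-39.   20.6  83.8]
 [ 12.7  51.   96. ]] (array([ 166,  210,  200,  173,  270, 1610,  362,  178]), array([55, 60, 65, 70, 75, 80, 85, 90, 95]))
```

View pics/w21.png

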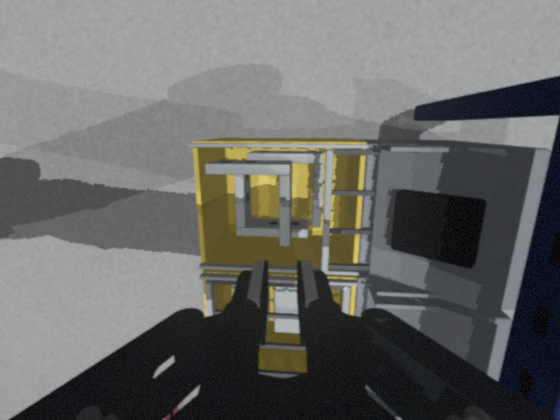

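The bracket lies flat in the open bin, at (250,200) in the picture. Its top is at about 84 mm, below the 98 mm rim. I move clear for a last overall look.

Request:
send_rows(rows=[[-0.66,0.01,-0.01,-0.005,0],[-0.66,0.02,-0.01,0,0],[-0.66,0.03,-0.01,0,0],[-0.66,0.03,-0.01,0,0],[-0.66,0.03,-0.005,0,0],[-0.66,0.03,0,0,0],[-0.66,0.03,0,0,0],[-0.66,0.02,0,0,0],[-0.66,0.01,0,0,0],[-0.66,0,0,0,0]])

```text
clock: 25.78
eef_pos: [460.7, 314.0, 237.0]
tool_rot: [-3.032, -0.033, 1.659]
force: [1.2, 0.8, -0.4]
width: 14.3
```

```bash
python3 - <<'E'
from h import *
from cell import *
import pickle
t=get_image("top"); cv2.imwrite("pics/t22.png",cv2.resize(t["image"][100:320,120:480],None,fx=2.2,fy=2.2,interpolation=2))
q=rack(cloud(t)); q[...,1]-=125
k=(t["z_map"]>0)&(abs(q[...,0])<66)&(abs(q[...,1])<50)&(q[...,2]>55)&(q[...,2]<97)
print(np.histogram(q[k][:,2],range(55,100,5)))
t0=pickle.load(open("t.pkl","rb"))
for n in("carton","jar","tape_roll","spray_can"):
    a=recognise(t,n)[0]; print(n,np.round(a["box"]),a["score"])
d=cv2.absdiff(t["image"],t0["image"]).max(2); print("jar diff",d[225:250,370:398].mean(),"tape",d[145:182,383:422].mean(),"can",d[140:175,125:158].mean(),"carton",d[215:262,132:176].mean(),"pinks",d[262:298,358:396].mean(),d[245:276,420:462].mean())
E
```

```text
(array([  8,   6,  12,  10,  20, 142,  53,   0]), array([55, 60, 65, 70, 75, 80, 85, 90, 95]))
carton [144. 222. 173. 262.] 0.76
jar [373. 226. 398. 244.] 0.86
tape_roll [384. 148. 421. 182.] 0.68
spray_can [131. 146. 170. 183.] 0.93
jar diff 14.365714285714287 tape 9.85100485100485 can 11.13073593073593 carton 51.58510638297872 pinks 10.333333333333334 10.323348694316437
```

View pics/t22.png

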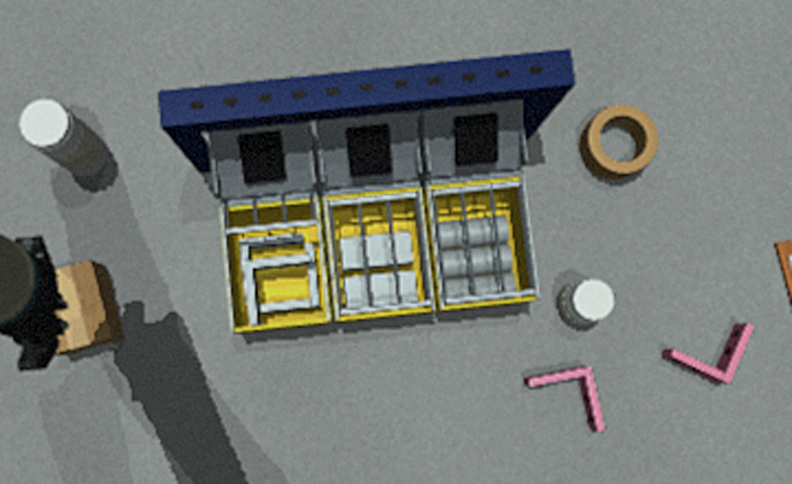

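Only the bracket bin is open, and the bracket lies flat inside it. The tube and block bins are shuttered. The bystanders are where they were; the gripper is above the carton and hides it partly. Handing in.

```bash
python3 -c "
from cell import *
s=read_state();print(s['eef_pos'],s['force'],s['clock']);print(finish_job())"
```

```text
[463.59508682 308.75165913 237.81048907] [-0.67014574 -0.43978486 -0.4134836 ] 26.0333
the job is handed in; nothing more can be done
None
```

The loose bracket is in the bracket bin, the right way up with the shutter left open, and I handed the job in at 26 s. I pressed the bracket lane's key with one finger of the open gripper reaching under the beam. Force peaked at about 70 N at the hard stop. The tube key popped up and its shutter closed; the block bin was never opened.

- **First placing failed:** the gripper's linkage met the shutter lip, with about 7 N net at the wrist. I backed out, set the bracket on free table, gripped it higher and then lowered it onto the stack at about 11 N.
- **Last checks:** the bracket's top is at about 84 mm, below the 98 mm rim. Wrist force was about zero, with the gripper well above everything.
- **Things around it:** the jar, tape roll, spray can and pink look-alikes show no shift. The gripper hid part of the carton in the last picture, so only its visible edges were checked. They matched.
- **Not fully resolved:** with the gripper still around the bracket, its corner and leg A end read higher (91 and 98 mm) than the leg B end (84.5 mm). The clear view afterwards showed mostly 80–85 mm.

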